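Change the guide rollers of a labeller cassette

ROBOT

A 6-joint arm with a two-finger parallel gripper is mounted at the origin on the work surface. World frame = base frame: x ahead of the robot, y to its left, z up, the work surface at z = 0. Lengths are in m, angles in rad, forces in N, time in s.
With the tool pointing down it reaches from about 0.25 to 0.725 m from the base axis. Payload 4 kg.
Tool frame: the origin (TCP) lies between the finger pads; the fingertips stand 17 mm ahead of it and the grasp point (between the pads) lies 2 mm behind it; z points along the fingers, x is the direction in which the jaws open and shut, and the axes are right-handed (so a half turn about z gives the same grasp; the last joint's range is limited). The gripper opens to 85 mm and grips with 20 to 120 N. Pads are 22 mm wide; open, the fingers measure 114 mm over their backs; the gripper's body (76 mm by 85 mm) begins 54 mm behind the grasp point. The pads swing forward as they close: fully open they stand 13 mm farther back than shut.
Start: joints at [1.179, 0.241, 0.005, 1.335, 0, 1.571], TCP at [0.191, 0.462, 0.248] pointing down, gripper open.
Joint ranges: [-2.72, 2.72], [-1.05, 1.87], [-1.09, 1.28], [-1.99, 2.15], [-1.42, 1.44], [-3.14, 3.14]. Speed limits (rad/s): [2.79, 2.79, 3.14, 3.14, 3.14, 3.14].

INTERFACE

Orientations are given as a unit quaternion [x, y, z, w].
In Python, from workcell import telemetry, cams, workorder gives the robot as it stands. The module is installed in compiled form; this text tells all that it offers.
- The arm moves only by the tool apply_moves, never from a script. Its argument "moves" is a list that holds one entry, the list of rows, each a list of 4 numbers: the shift along the tool's x, y, z in mm, then the turn about the tool's z in degrees. A call has exactly 10 rows; each row shifts and turns the pose as measured when the row begins, along the tool's axes as they then stand; what a row does not reach is not made up. A row lasts 1/10 s, in which the tool goes at most 50 mm and 8.59 degrees, less where a joint would pass 70% of its speed; a pose out of reach is approached as far as the arm can. A call with a gripper value outside its range is refused whole. "hand" is the gripper's target within -1 to 1 (fully open at 1, half-way at 0, shut at -1), set as the call begins (left out, the last holds). The fingers move at their own pace and stop on an object; the grip force is fixed at half the most. Time passes only in rows, so rows that do not move let the fingers close, or fill a call up. It gives the time, the measured TCP pose, the force and the opening at its end, in the units of the state.
- telemetry.get_obs(): the state, without advancing time (a new reading comes with each control period).
- cams.camera(name): name is "scene" or "top" or "wrist"; returns a dict with "color" (420x560x3 uint8, red, green, blue), "fovy" (degrees; the focal length in pixels is half the picture's height over the tangent of half this angle, whatever the lens; pixels are square), "cx", "cy" (the principal point, pixels), "k1" (the pictures are not rectified: a ray, as slopes to the right and down, at radius r is drawn at 1 + k1 r^2 times it, then the intrinsics apply), "camera_from_world" (4x4, takes a point from world to camera coordinates). Camera axes: x right, y down, z forward; pixel columns grow to the right and rows downward; lengths in m; the calibration is good to about 2 mm. A picture is of the moment at which its call begins. There is no depth.
- workorder.job_done(): hands the job in, once; it reports no verdict.
The state is a dict: "clock": time; "joint_pos": joint angles; "joint_vel": joint speeds; "tau": joint torques, N m; "eef_pos": TCP position; "tool_rot": TCP orientation; "ft_force": force on the tool from outside, world axes, zero at the start; "ft_torque": the same for the moment, N m; "grip_width": finger opening in m.
Only numpy, scipy, OpenCV 4.12 (cv2) and the standard library are available. Lean on these libraries where they do the work, as an engineer would, in place of code of your own. Each camera call takes 0.05 s, during which the arm holds its last target. There are 200 camera calls.

TASK

Change the guide rollers of the labeller's cassette: pull the gate's spring plunger up, slide the gate to its open hole (yellow dot) and let the pin drop in. Take every worn black roller out of its nest into the red scrap tray and set every new white roller from the bench into a nest of its own, pushed against the sprung pad and dropped fully home behind the lip; then slide the gate back to its run hole (green dot) and let the pin drop fully in. Leave the label roll, the bottle and the spanner where they are.

Things in the scene. Friction and masses are not known exactly. Their poses are not given: they have to be found in the camera images.
- cassette: Blue roller cassette, fixed, base plate 270 x 270 x 12 mm. Origin on the bench below the middle nest; x runs along the nests from the sprung end to the lip end, y across them, z up. The spring housing stands at x = -125 to -103 mm, 95 mm high; the index rail (top at z = 50 mm) with the gate above it lies at x = 97 to 127 mm.
- nest0 (a point): Where the centre of a roller lies when home in nest 0: z = 52 mm, cassette x = 0, y = -84 mm. Rollers lie along cassette x. The blocks rest on two saddles (top z = 30 mm, x = -65 to -40 and 40 to 65 mm) between flared cheeks 50 mm apart, tops at z = 46 mm; between the saddles it is open down to the plate (z = 12 mm).
- nest1 (a point): The same for the middle nest, at cassette x = 0, y = 0. At each nest's far end, x = 65 to 72 mm, a fixed yellow lip rises 12 mm above the saddle (top at z = 42 mm). At its near end stands an orange sprung pad, 42 mm wide, z = 36 to 94 mm, its face at x = -57 mm when free; a 130 mm roller must push it back 8 mm to fit behind the lip.
- nest2 (a point): The same for the third nest, at cassette x = 0, y = 84 mm. All three nests are alike and any new roller may go in any nest.
- pad0 (a joint): Travel of the sprung pad of nest 0, m: 0 free, grows to 0.018 as it is pushed back towards cassette -x; about 0.008 with a roller home. Spring force about 2 N free, 5 N with a roller home, 6.5 N at 0.012.
- pad1 (a joint): Travel of the sprung pad of nest 1, m: 0 free, grows to 0.018 as it is pushed back towards cassette -x; about 0.008 with a roller home. Spring force about 2 N free, 5 N with a roller home, 6.5 N at 0.012.
- pad2 (a joint): Travel of the sprung pad of nest 2, m: 0 free, grows to 0.018 as it is pushed back towards cassette -x; about 0.008 with a roller home. Spring force about 2 N free, 5 N with a roller home, 6.5 N at 0.012.
- gate (a joint): Sliding aluminium gate, m: 0 = run (its three tines, 20 mm wide, at x = 45 to 101 mm, z = 80 to 88 mm, lie over the nests' lip ends, 6 mm above the roller blocks: no roller can go in or out), 0.042 = open (tines between nests); grows towards cassette +y. Range -0.008 to 0.050, drag 2 N. Its bar is 215 mm long, top at z = 88 mm, a red stripe on its far face over the pin.
- plunger (a joint): Spring plunger on the gate, m: 0 = pin fully down in a hole, 0.018 = top of its travel. Pull it up at least 0.010 to free the gate; let go, it springs down (6 N down, 10.5 N at the top), and off a hole its pin rests on the rail. Pin 10 mm with a round end; the rail has two holes, 13 mm long: gate at 0 (green dot on the rail's far face) and at 0.042 (yellow dot).
- knob (a point): Middle of the plunger's red knob, an upright cylinder 32 mm across and 32 mm high over the middle of the gate bar (cassette x = 112 mm). It moves with gate and plunger. Pin down, it is 113 mm above the bench, the knob's underside 9 mm above the bar. Grip it from above, pull it straight up, and move the gate along by it.
- new0: New roller: a guide roller 130 mm long: a white tube, diameter 38 mm, 100 mm long, between two blue square bearing blocks 44 x 44 x 15 mm. Origin at its centre, 22 mm above what it lies on; its own x axis runs along its length; both ends are alike and it may lie on any of its four sides. About 0.28 kg. Lies on the bench at the start, or is absent.
- new1: New roller: a guide roller 130 mm long: a white tube, diameter 38 mm, 100 mm long, between two blue square bearing blocks 44 x 44 x 15 mm. Origin at its centre, 22 mm above what it lies on; its own x axis runs along its length; both ends are alike and it may lie on any of its four sides. About 0.28 kg. Lies on the bench at the start, or is absent.
- new2: New roller: a guide roller 130 mm long: a white tube, diameter 38 mm, 100 mm long, between two blue square bearing blocks 44 x 44 x 15 mm. Origin at its centre, 22 mm above what it lies on; its own x axis runs along its length; both ends are alike and it may lie on any of its four sides. About 0.28 kg. Lies on the bench at the start, or is absent.
- worn0: Worn roller: a guide roller 130 mm long: a black tube, diameter 38 mm, 100 mm long, between two grey square bearing blocks 44 x 44 x 15 mm. Origin at its centre, 22 mm above what it lies on; its own x axis runs along its length; both ends are alike and it may lie on any of its four sides. About 0.28 kg. Lies in nest 0 at the start, or is absent.
- worn1: Worn roller: a guide roller 130 mm long: a black tube, diameter 38 mm, 100 mm long, between two grey square bearing blocks 44 x 44 x 15 mm. Origin at its centre, 22 mm above what it lies on; its own x axis runs along its length; both ends are alike and it may lie on any of its four sides. About 0.28 kg. Lies in nest 1 at the start, or is absent.
- worn2: Worn roller: a guide roller 130 mm long: a black tube, diameter 38 mm, 100 mm long, between two grey square bearing blocks 44 x 44 x 15 mm. Origin at its centre, 22 mm above what it lies on; its own x axis runs along its length; both ends are alike and it may lie on any of its four sides. About 0.28 kg. Lies in nest 2 at the start, or is absent.
- scrap: Red open tray on the bench, fixed, 200 x 160 mm outside, walls 4 mm thick and only 12 mm high, floor 4 mm thick; room for two rollers side by side along its length; origin under its centre, x along its length.
- label_roll: Bystander: roll of labels standing on its end, diameter 150 mm, 90 mm high; origin under its centre.
- sample: Bystander: white sample bottle, diameter 68 mm, 160 mm high; origin under its centre.
- spanner: Bystander: steel spanner 170 mm long lying flat on the bench.
Not all that is in view belongs to the job. Leave any purple look-alike of the new1 alone. Leave any purple look-alike of the worn2 alone.

How it is judged:
By the outcome, as a careful person would: the job done as asked, in the order asked, and still so for the second after the job is handed in, with the robot touching nothing.
Of new0, new1, new2 only 2 to 3 are there at a start; the rules pass over those that are not, and their reading is None.
Of worn0, worn1, worn2 only 1 to 2 are there at a start; the rules pass over those that are not, and their reading is None.
At some moment in a run one of new0, new1, new2 may be knocked a few centimetres aside while the robot is not near it.
Once in a run the grip may slacken for a moment while it holds something.
It also fails if it takes over 210 s, if anything falls off the work surface, if the arm or the gripper's body presses on something with over 40 N, if the wrist force passes 120 N, or if a joint passes its speed limit or range.

## Working session

There is one attempt and no reset: what is moved stays moved. The work goes in short steps, Python scripts to look and compute and a tool call to move; the robot and the scene stay as the last step left them, time stands still between calls to the robot, and variables do not carry over. Pictures are saved under pics/ and viewed, about 12 in all and at most 16, crops included, and the job is handed in when it is done.

Besides the shell and the picture viewer there is one more tool, called after "Call:" by a JSON object that holds its "name" and its "arguments", one argument or row to a line. apply_moves: Moves the arm, as the interface text tells. Its arguments: {"type":"object","properties":{"moves":{"type":"array"},"hand":{"type":"number"}},"required":["moves"]}

```bash
mkdir -p pics; cat > h.py <<'E'
import numpy as np, cv2
from workcell import telemetry, cams, workorder
def K(c):
    f=210/np.tan(np.radians(c["fovy"])/2); return f
def proj(c,P):
    P=np.atleast_2d(P); T=np.array(c["camera_from_world"]); q=P@T[:3,:3].T+T[:3,3]
    s=q[:,:2]/q[:,2:]; r2=(s**2).sum(1,keepdims=True); s=s*(1+c["k1"]*r2)
    return s*K(c)+[c["cx"],c["cy"]]
def ray(c,uv):
    d=(np.atleast_2d(uv)-[c["cx"],c["cy"]])/K(c); s=d.copy()
    for _ in range(30): s=d/(1+c["k1"]*(s**2).sum(1,keepdims=True))
    T=np.array(c["camera_from_world"]); R=T[:3,:3]; o=-R.T@T[:3,3]
    return o,np.c_[s,np.ones(len(s))]@R
def at(c,uv,z):
    o,d=ray(c,uv); return o+d*((z-o[2])/d[:,2:])
def save(c,name,s=1,box=None):
    im=c["color"][:,:,::-1]
    if box: im=im[box[1]:box[3],box[0]:box[2]]
    cv2.imwrite("pics/"+name,cv2.resize(im,None,fx=s,fy=s,interpolation=cv2.INTER_CUBIC))
E
python3 - <<'E'
from h import *
import pickle
d={n:cams.camera(n) for n in("top","scene","wrist")}
pickle.dump(d,open("c0.pkl","wb"))
for n in d:
    c=d[n]; T=np.array(c["camera_from_world"]); print(n,c["fovy"],c["cx"],c["cy"],c["k1"],(-T[:3,:3].T@T[:3,3]).round(3))
save(d["top"],"top0.png",1.42); save(d["scene"],"scene0.png",1.42)
print(telemetry.get_obs())
E
```

```text
top 54.78888491766074 277.9671467833499 207.10104756150858 -0.11417265419613079 [0.427 0.066 1.168]
scene 48.7146014169071 290.6026355973683 205.03156210320654 -0.03930877836569473 [ 1.489 -0.056  0.761]
wrist 61.33663511136741 284.7737893778188 212.2875862820944 -0.02521352749567855 [0.119 0.492 0.373]
{'clock': 0.15, 'joint_pos': array([ 1.17903748e+00,  2.41263586e-01,  4.02323423e-03,  1.33522472e+00,
       -4.36734085e-06,  1.57078593e+00]), 'joint_vel': array([-0.00062842,  0.00071752,  0.00372621, -0.00030789,  0.00158334,
       -0.0003478 ]), 'tau': array([ 4.34530398e-05, -3.72635365e+01,  2.52638447e+01,  1.23355919e-02,
        7.15182580e-07,  1.10522475e-05]), 'eef_pos': array([0.19073044, 0.46168807, 0.24760165]), 'tool_rot': array([ 8.31205157e-01,  5.55965189e-01, -6.92324111e-04,  4.65689004e-04]), 'ft_force': array([ 0.02409031,  0.56967345, -0.30234798]), 'ft_torque': array([-0.01916434,  0.00866486,  0.00841323]), 'grip_width': 0.0860164540446827}
```

View pics/top0.png

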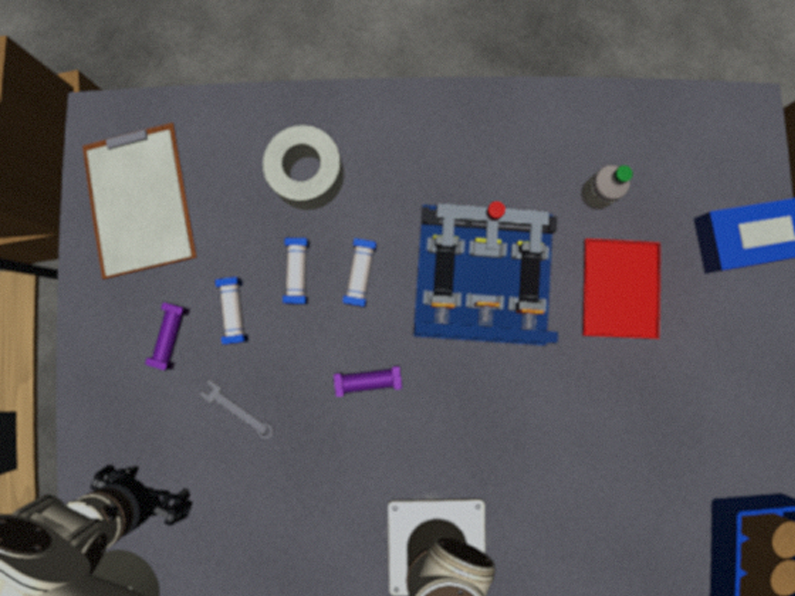

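View pics/scene0.png

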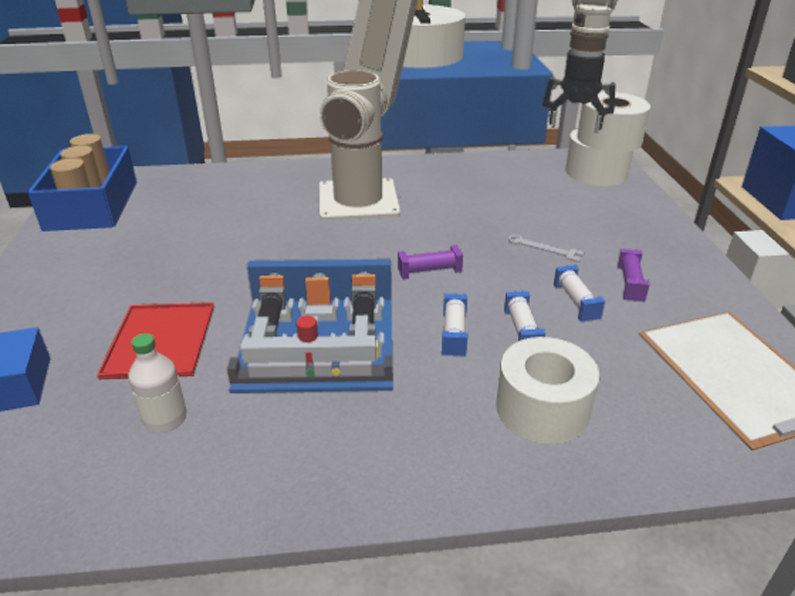

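```bash
cat >> h.py <<'E'
def rollers(c,lo=(60,75),purple=False):
    """blobs of white+blue rollers on the bench in the top camera, left of the cassette"""
    im=c["color"]; hsv=cv2.cvtColor(im,cv2.COLOR_RGB2HSV); H,S,V=cv2.split(hsv)
    blue=((H>100)&(H<125)&(S>130)&(V>60)).astype(np.uint8)
    n,l,st,ce=cv2.connectedComponentsWithStats(blue)
    B=[ce[i] for i in range(1,n) if 40<st[i,4]<400]
    if not B: return []
    W=at(c,B,0.022); out=[]
    for i in range(len(W)):
        for j in range(i):
            if abs(np.linalg.norm(W[i]-W[j])-0.115)<0.012:
                m=(W[i]+W[j])/2; d=W[i]-W[j]
                u=proj(c,[m])[0].astype(int)
                a=np.degrees(np.arctan2(d[1],d[0])); a=(a+90)%180-90
                out.append((m[0].round(4),m[1].round(4),round(a,1),round(np.linalg.norm(d),4),im[u[1],u[0]].tolist()))
    return out
E
python3 - <<'E'
from h import *
import pickle
d=pickle.load(open("c0.pkl","rb")); c=d["top"]
for r in rollers(c): print(r)
hsv=cv2.cvtColor(c["color"],cv2.COLOR_RGB2HSV)
red=(((hsv[...,0]<8)|(hsv[...,0]>172))&(hsv[...,1]>150)&(hsv[...,2]>70)).astype(np.uint8)
n,l,st,ce=cv2.connectedComponentsWithStats(red)
for i in range(1,n):
    if st[i,4]>30:
        pts=np.argwhere(l==i)[:,::-1].astype(np.float32); r=cv2.minAreaRect(pts)
        print(st[i],ce[i].round(1),at(c,[ce[i]],.012).round(4),at(c,[ce[i]],.125).round(4)); 
        if st[i,4]>1000: print(at(c,cv2.boxPoints(r),.012).round(4))
im=c["color"][135:250,280:400,::-1]
a=cv2.resize(im,None,fx=6,fy=6,interpolation=cv2.INTER_CUBIC)[:600]
cv2.imwrite("pics/t1.png",cv2.resize(c["color"][138:248,284:400,::-1],None,fx=5.4,fy=5.4,interpolation=cv2.INTER_CUBIC))
E
```

```text
(np.float64(0.5611), np.float64(0.2777), np.float64(-1.5), np.float64(0.1194), [188, 192, 195])
(np.float64(0.5551), np.float64(0.148), np.float64(-11.0), np.float64(0.1187), [185, 188, 192])
(np.float64(0.4991), np.float64(0.2192), np.float64(87.8), np.float64(0.12), [87, 85, 93])
(np.float64(0.4824), np.float64(0.4116), np.float64(6.3), np.float64(0.1186), [191, 194, 197])
[344 142  12  12 111] [349.1 147.4] [[ 0.6798 -0.1321  0.012 ]] [[ 0.6551 -0.1127  0.125 ]]
[ 411  168   54   70 3618] [437.4 203. ] [[ 0.5139 -0.3861  0.012 ]] [[ 0.5054 -0.3418  0.125 ]]
[[ 0.4171 -0.3038  0.012 ]
 [ 0.6172 -0.3118  0.012 ]
 [ 0.616  -0.4725  0.012 ]
 [ 0.4136 -0.4622  0.012 ]]
```

View pics/t1.png

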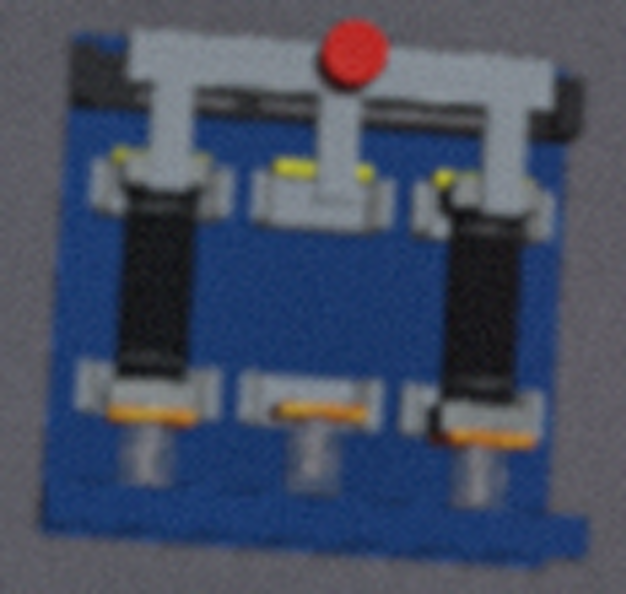

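```bash
python3 - <<'E'
from h import *
import pickle
from scipy.optimize import least_squares
c=pickle.load(open("c0.pkl","rb"))["top"]
M=[(112,0,129,354,50),(135,135,12,72,35),(-135,135,12,42,533),(-135,-135,12,545,566),(112,107.5,88,130,55),(112,-107.5,88,554,85),(68.5,0,42,324,169),
(0,84,58,158,285),(0,-84,58,483,308)]
M=np.array(M,float); P=M[:,:3]/1000; uv=M[:,3:]/5.4+[284,138]-0.4
def w(p):
    s,k=np.sin(p[2]),np.cos(p[2]); return np.c_[p[0]+k*P[:,0]-s*P[:,1],p[1]+s*P[:,0]+k*P[:,1],P[:,2]]
f=lambda p:(proj(c,w(p))-uv).ravel()
r=least_squares(f,[.5,-.1,0],loss="soft_l1"); print(r.x,np.degrees(r.x[2]));print(r.fun.reshape(-1,2).round(2))
p=r.x; s,k=np.sin(p[2]),np.cos(p[2])
g=lambda x,y:(round(p[0]+(k*x-s*y)/1e3,4),round(p[1]+(s*x+k*y)/1e3,4))
print("knob",g(112,0),"n",g(0,-84),g(0,0),g(0,84))
# overlay
im=cv2.resize(pickle.load(open("c0.pkl","rb"))["scene"]["color"][170:290,150:290,::-1],None,fx=5,fy=5,interpolation=cv2.INTER_CUBIC)
cs=pickle.load(open("c0.pkl","rb"))["scene"]
pts=[(112,0,129),(135,135,12),(135,-135,12),(-57,0,94),(127,0,50),(127,42,50),(0,84,71),(0,-84,71),(112,107.5,88),(112,-107.5,88)]
for q in pts:
    u=proj(cs,[[*g(q[0],q[1]),q[2]/1e3]])[0]; v=((u-[150,170]+.5)*5).astype(int); cv2.circle(im,tuple(int(a) for a in v),4,(0,255,255),1)
cv2.imwrite("pics/s1.png",im)
E
```

```text
[ 0.54453049 -0.10367742 -0.08526736] -4.8854597996845115
[[ 0.36 -0.19]
 [-0.05  0.42]
 [-0.74  1.43]
 [ 0.25  1.66]
 [-0.19 -0.59]
 [ 0.06 -0.45]
 [ 0.02 -0.28]
 [-0.09 -0.32]
 [ 0.25 -0.35]]
knob (np.float64(0.6561), np.float64(-0.1132)) n (np.float64(0.5374), np.float64(-0.1874)) (np.float64(0.5445), np.float64(-0.1037)) (np.float64(0.5517), np.float64(-0.02))
```

View pics/s1.png

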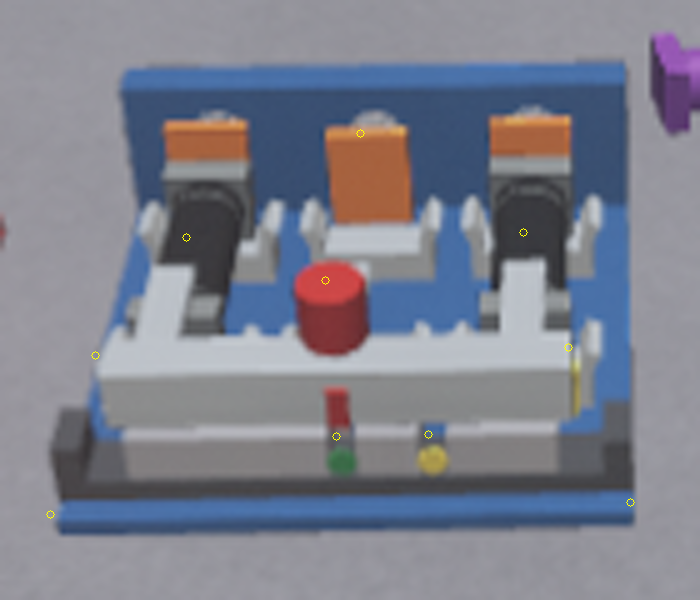

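Top and scene views: worn rollers are in nests 0 and 2 and the middle nest is empty. Three new rollers lie left of the cassette. The gate is at run (red stripe over the green dot) and opens towards +y. Starting towards the knob.

Call:
{"name": "apply_moves", "arguments": {
  "moves": [
    [[0,0,0,-5.85],[0,0,0,-5.85],[0,0,0,-5.85],[-35,34,0,0],[-35,34,0,0],[-35,34,0,0],[-35,34,0,0],[-35,34,0,0],[-35,34,0,0],[-35,34,0,0]]
  ],
  "hand": 1
}}

```text
clock: 1.15
eef_pos: [0.4134, 0.1974, 0.2444]
tool_rot: [0.727, 0.687, -0.003, 0.0]
ft_force: [1.5, 1.4, 0.7]
grip_width: 0.0855
```

```bash
cat >> h.py <<'E'
P0=np.array([0.5445,-0.1037]); A=np.radians(-4.89)
R2=np.array([[np.cos(A),-np.sin(A)],[np.sin(A),np.cos(A)]])
def w2c(p): return R2.T@(np.asarray(p)[:2]-P0)*1e3
def c2w(x,y,z): return np.r_[R2@np.array([x,y])/1e3+P0,z/1e3]
def st():
    o=telemetry.get_obs(); q=o["tool_rot"]
    from scipy.spatial.transform import Rotation as Ro
    x=Ro.from_quat(q).as_matrix(); th=np.degrees(np.arctan2(x[1,0],x[0,0]))
    print("t",round(o["clock"],2),"p",o["eef_pos"].round(4),"cas",w2c(o["eef_pos"]).round(1),"z",round(o["eef_pos"][2]*1e3,1),"th",round(th,2),"F",o["ft_force"].round(1),"w",round(o["grip_width"]*1e3,1),"j",o["joint_pos"].round(2))
    return o["eef_pos"],th
def go(X,Y,th=None,cas=False):
    "print tool shift (mm) after turning to th, and turn"
    if cas: X,Y=c2w(X,Y,0)[:2]
    p,t0=st(); th=t0 if th is None else th
    turn=-((th-t0+180)%360-180); a=np.radians(th); d=(np.array([X,Y])-p[:2])*1e3
    print("turn",round(turn,1),"then x",round(d@[np.cos(a),np.sin(a)],1),"y",round(d@[np.sin(a),-np.cos(a)],1))
E
python3 -c "
from h import *
go(112,0,85.11,True)"
```

```text
t 1.15 p [0.4134 0.1974 0.2444] cas [-156.3  288.9] z 244.4 th 86.79 F [1.5 1.4 0.7] w 85.5 j [ 0.45  0.16 -0.1   1.31 -0.    0.5 ]
turn 1.7 then x -288.9 y 268.3
```

Call:
{"name": "apply_moves", "arguments": {
  "moves": [
    [[-35,33,0,1.7],[-35,33,0,0],[-35,33,0,0],[-35,33,0,0],[-35,33,0,0],[-35,33,0,0],[-35,33,0,0],[-35,33,0,0],[0,0,0,0],[0,0,0,0]]
  ]
}}

```text
clock: 2.15
eef_pos: [0.6613, -0.1245, 0.2361]
tool_rot: [0.74, 0.672, -0.005, -0.003]
ft_force: [-0.9, 0.1, -0.5]
grip_width: 0.0854
```

```bash
python3 -c "
from h import *
go(112,0,85.11,True)
c=cams.camera('wrist')
save(c,'w1.png',1.42)
for n,q in dict(knobtop=(112,0,129),bl=(112,107.5,88),br=(112,-107.5,88),lip=(68.5,0,42),r0=(0,-84,71),r2=(0,84,71),pad=(-57,0,94)).items(): print(n,(proj(c,[c2w(*q)])[0]*1.42).round(0))
"
```

```text
t 2.15 p [ 0.6613 -0.1245  0.2361] cas [118.2 -10.8] z 236.1 th 84.46 F [-0.9  0.1 -0.5] w 85.4 j [-0.18  0.62  0.55  1.51 -0.   -0.09]
turn -0.7 then x 10.8 y -6.2
knobtop [426. 298.]
bl [614. 275.]
br [234. 279.]
lip [421. 191.]
r0 [265.  68.]
r2 [580.  64.]
pad [424. -76.]
```

View pics/w1.png

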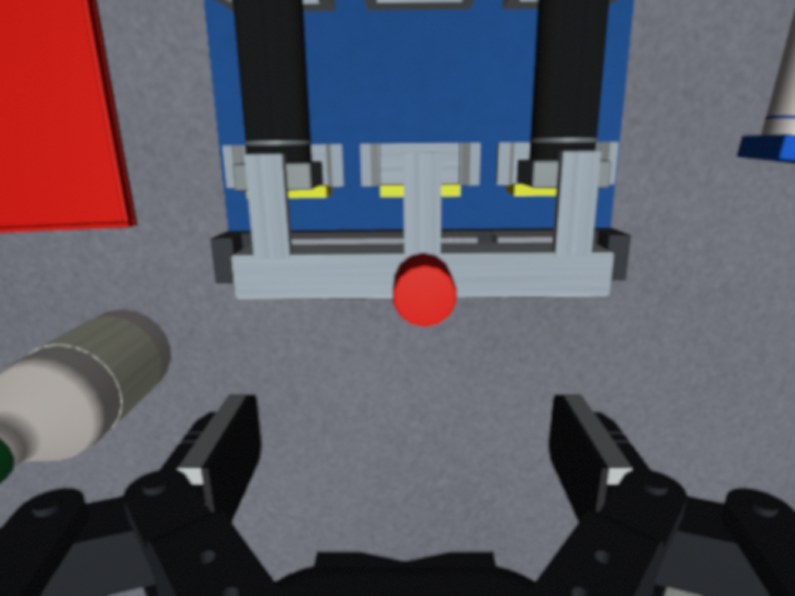

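Wrist view: knob top at (425,294) against a predicted (426,298), lip and bar ends within 2 px. The pose holds to about 1 mm.

Call:
{"name": "apply_moves", "arguments": {
  "moves": [
    [[10.8,-6.2,0,-0.7],[0,0,0,0],[0,0,25,0],[0,0,25,0],[0,0,25,0],[0,0,20,0],[0,0,15,0],[0,0,5,0],[0,0,0,0],[0,0,0,0]]
  ],
  "hand": 0.4
}}

```text
clock: 3.2
eef_pos: [0.6509, -0.0988, 0.1289]
tool_rot: [0.729, 0.684, -0.002, 0.002]
ft_force: [-0.3, -1.2, -0.4]
grip_width: 0.0598
```

```bash
python3 -c "
from h import *
go(112,0,85.11,True)"
```

```text
t 3.2 p [ 0.6509 -0.0988  0.1289] cas [105.6  13.9] z 128.9 th 86.31 F [-0.3 -1.2 -0.4] w 59.8 j [-0.15  0.62  0.28  1.22 -0.01 -0.08]
turn 1.2 then x -13.9 y 6.4
```

Call:
{"name": "apply_moves", "arguments": {
  "moves": [
    [[-7,3,0,0.6],[0,0,0,0],[-4,2,0,0.3],[0,0,0,0],[0,0,0,0],[0,0,0,0],[0,0,0,0],[0,0,0,0],[0,0,0,0],[0,0,0,0]]
  ]
}}

```text
clock: 4.2
eef_pos: [0.6577, -0.1106, 0.1331]
tool_rot: [0.735, 0.678, 0.001, 0.004]
ft_force: [0.3, -0.4, 0.3]
grip_width: 0.0595
```

```bash
python3 -c "
from h import *
go(112,0,85.11,True)"
```

```text
t 4.2 p [ 0.6577 -0.1106  0.1331] cas [113.3   2.8] z 133.1 th 85.36 F [ 0.3 -0.4  0.3] w 59.5 j [-0.16  0.63  0.3   1.24 -0.   -0.08]
turn 0.2 then x -2.8 y -1.3
```

Call:
{"name": "apply_moves", "arguments": {
  "moves": [
    [[-2.8,-1,5,0],[0,0,6,0],[0,0,5,0],[0,0,4,0],[0,0,0,0],[0,0,0,0],[0,0,0,0],[0,0,0,0],[0,0,0,0],[0,0,0,0]]
  ]
}}

```text
clock: 5.2
eef_pos: [0.6562, -0.1135, 0.1109]
tool_rot: [0.735, 0.678, 0.0, 0.004]
ft_force: [0.8, 0.2, -0.2]
grip_width: 0.06
```

```bash
python3 -c "
from h import *
go(112,0,85.11,True)"
```

```text
t 5.2 p [ 0.6562 -0.1135  0.1109] cas [112.1  -0.3] z 110.9 th 85.36 F [ 0.8  0.2 -0.2] w 60.0 j [-0.17  0.64  0.27  1.19 -0.   -0.09]
turn 0.3 then x 0.3 y -0.1
```

Call:
{"name": "apply_moves", "arguments": {
  "moves": [
    [[0,0,0,0],[0,0,0,0],[0,0,0,0],[0,0,0,0],[0,0,0,0],[0,0,-4,0],[0,0,-4,0],[0,0,-4,0],[0,0,-3,0],[0,0,0,0]]
  ],
  "hand": -1
}}

```text
clock: 6.2
eef_pos: [0.6562, -0.1135, 0.1221]
tool_rot: [0.735, 0.678, -0.0, 0.003]
ft_force: [4.0, -0.3, -9.1]
grip_width: 0.0302
```

Call:
{"name": "apply_moves", "arguments": {
  "moves": [
    [[0,0,-3,0],[6,0,-1,0],[6,0,-0.5,0],[6,0,-0.5,0],[6,0,-0.5,0],[6,0,-0.5,0],[6,0,-0.5,0],[4,0,0,0],[0,0,0,0],[0,0,0,0]]
  ]
}}

```text
clock: 7.2
eef_pos: [0.66, -0.0701, 0.1271]
tool_rot: [0.735, 0.678, -0.001, 0.003]
ft_force: [4.5, -2.1, -10.9]
grip_width: 0.0306
```

```bash
python3 -c "
from h import *
go(112,42,85.11,True)"
```

```text
t 7.2 p [ 0.66   -0.0701  0.1271] cas [112.2  43.4] z 127.1 th 85.38 F [  4.5  -2.1 -10.9] w 30.6 j [-0.1   0.63  0.29  1.23 -0.01 -0.02]
turn 0.3 then x -1.4 y -0.2
```

Call:
{"name": "apply_moves", "arguments": {
  "moves": [
    [[-1.6,0,0,0],[0,0,3,0],[0,0,4,0],[0,0,4,0],[0,0,3,0],[0,0,2,0],[0,0,0,0],[0,0,0,0],[0,0,0,0],[0,0,0,0]]
  ]
}}

```text
clock: 8.2
eef_pos: [0.66, -0.0712, 0.112]
tool_rot: [0.735, 0.678, 0.0, 0.003]
ft_force: [3.2, 0.2, -6.9]
grip_width: 0.0308
```

```bash
python3 -c "
from h import *
go(112,42,85.11,True)"
```

```text
t 8.2 p [ 0.66   -0.0712  0.112 ] cas [112.3  42.2] z 112.0 th 85.38 F [ 3.2  0.2 -6.9] w 30.8 j [-0.11  0.64  0.27  1.19 -0.   -0.03]
turn 0.3 then x -0.2 y -0.3
```

Call:
{"name": "apply_moves", "arguments": {
  "moves": [
    [[0,0,1,0],[0,0,0,0],[0,0,0,0],[0,0,-10,0],[0,0,-25,0],[0,0,-25,0],[-25,-22,-20,0],[-25,-22,0,0],[-25,-22,0,0],[-12,-10,0,0]]
  ],
  "hand": 0.5
}}

```text
clock: 9.2
eef_pos: [0.5768, -0.1525, 0.2053]
tool_rot: [0.733, 0.68, 0.003, 0.008]
ft_force: [0.8, -0.3, 0.2]
grip_width: 0.064
```

```bash
python3 -c "
from h import *
go(0,-84,85.11,True)
c=cams.camera('scene'); save(c,'s2.png',5,(150,170,290,290))
for q in [(112,42,129),(112,42,97)]: print(((proj(c,[c2w(*q)])[0]-[150,170])*5).round(0))
"
```

```text
t 9.2 p [ 0.5768 -0.1525  0.2053] cas [ 36.4 -45.9] z 205.3 th 85.67 F [ 0.8 -0.3  0.2] w 64.0 j [-0.26  0.44  0.18  1.29 -0.   -0.18]
turn 0.6 then x -38.1 y -36.4
[417. 276.]
[421. 332.]
```

View pics/s2.png

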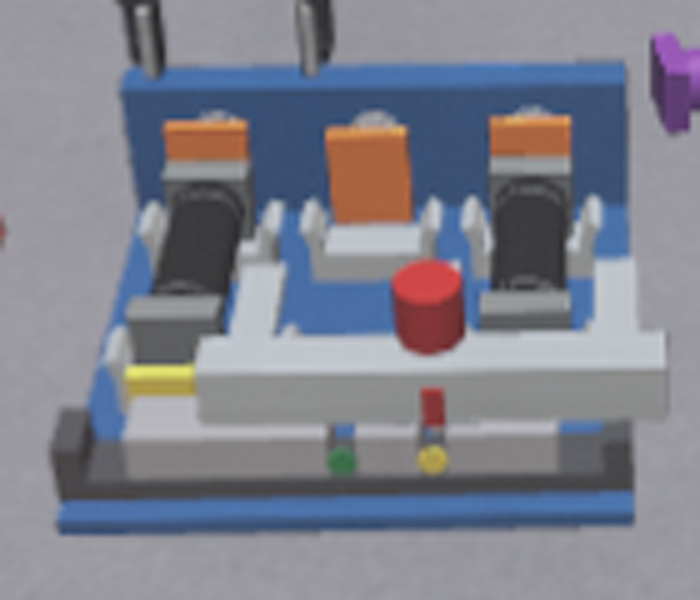

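Gate is open: the stripe is over the yellow dot and the knob sits at its low height (428,270–350). Now the worn roller in nest 0.

Call:
{"name": "apply_moves", "arguments": {
  "moves": [
    [[-15,-14,0,0.3],[-15,-14,0,0.2],[-6,-6,0,0],[0,0,0,0],[0,0,25,0],[0,0,25,0],[0,0,25,0],[0,0,15,0],[0,0,0,0],[0,0,0,0]]
  ]
}}

```text
clock: 10.25
eef_pos: [0.5489, -0.1843, 0.1176]
tool_rot: [0.735, 0.678, 0.008, 0.012]
ft_force: [0.3, -0.1, -0.1]
grip_width: 0.0642
```

```bash
python3 -c "
from h import *
go(0,-84,85.11,True)"
```

```text
t 10.25 p [ 0.5489 -0.1843  0.1176] cas [ 11.3 -79.9] z 117.6 th 85.39 F [ 0.3 -0.1 -0.1] w 64.2 j [-0.32  0.46 -0.03  1.05  0.   -0.24]
turn 0.3 then x -4.1 y -11.3
```

```bash
python3 - <<'E'
s=open('h.py').read()
s=s.replace('''"F",o["ft''','''"zax",(x[:2,2]*1e3).round(0),"F",o["ft''')
open('h.py','w').write(s)
E
```

Call:
{"name": "apply_moves", "arguments": {
  "moves": [
    [[-2,-5,8,0.3],[-1.5,-4,10,0],[0,-1.5,12,0],[0,0,12,0],[0,0,10,0],[0,0,6,0],[0,0,2,0],[0,0,0,0],[0,0,0,0],[0,0,0,0]]
  ]
}}

```text
clock: 11.25
eef_pos: [0.5416, -0.1877, 0.0549]
tool_rot: [0.737, 0.676, 0.009, 0.014]
ft_force: [0.4, -0.2, -0.2]
grip_width: 0.0639
```

```bash
python3 -c "
from h import *
go(0,-84,85.11,True)"
```

```text
t 11.25 p [ 0.5416 -0.1877  0.0549] cas [  4.3 -84. ] z 54.9 th 85.1 zax [32. -8.] F [ 0.4 -0.2 -0.2] w 63.9 j [-0.34  0.51 -0.13  0.9   0.   -0.25]
turn -0.0 then x -0.0 y -4.3
```

Call:
{"name": "apply_moves", "arguments": {
  "moves": [
    [[0,-2,0,0],[0,0,0,0],[0,0,0,0],[0,0,0,0],[0,0,-4,0],[0,0,-6,0],[0,0,-8,0],[0,2,-10,0],[0,4,-12,0],[0,4,-15,0]]
  ],
  "hand": -1
}}

```text
clock: 12.25
eef_pos: [0.5494, -0.188, 0.1133]
tool_rot: [0.736, 0.676, 0.01, 0.015]
ft_force: [0.2, -0.4, -2.2]
grip_width: 0.0364
```

```bash
python3 -c "
from h import *
go(.514,-.425,87,False)"
```

```text
t 12.25 p [ 0.5494 -0.188   0.1133] cas [ 12.  -83.6] z 113.3 th 85.11 zax [35. -8.] F [ 0.2 -0.4 -2.2] w 36.4 j [-0.33  0.46 -0.04  1.03  0.   -0.25]
turn -1.9 then x -238.5 y -22.9
```

Call:
{"name": "apply_moves", "arguments": {
  "moves": [
    [[-10,-3,-10,-0.9],[-25,-3,-5,-0.9],[-32,-3,0,0],[-35,-3,0,0],[-35,-3,0,0],[-35,-3,0,0],[-30,-3,0,0],[-20,-2,0,0],[-10,0,0,0],[0,0,0,0]]
  ]
}}

```text
clock: 13.25
eef_pos: [0.507, -0.4232, 0.1413]
tool_rot: [0.724, 0.69, 0.007, 0.012]
ft_force: [0.3, 0.2, -3.0]
grip_width: 0.036
```

```bash
python3 -c "
from h import *
go(.513,-.425,87.4,False)"
```

```text
t 13.25 p [ 0.507  -0.4232  0.1413] cas [ -10.1 -321.5] z 141.3 th 87.23 zax [27. -7.] F [ 0.3  0.2 -3. ] w 36.0 j [-0.7   0.6   0.27  1.22  0.01 -0.65]
turn -0.2 then x -1.5 y 6.1
```

Call:
{"name": "apply_moves", "arguments": {
  "moves": [
    [[-1,5,10,0],[0,0,16,0],[0,0,18,0],[0,0,18,0],[0,0,16,0],[0,0,12,0],[0,0,8,0],[0,0,4,0],[0,0,0,0],[0,0,0,0]]
  ]
}}

```text
clock: 14.25
eef_pos: [0.5193, -0.4129, 0.0339]
tool_rot: [0.719, 0.695, 0.009, 0.008]
ft_force: [0.8, 0.1, -2.8]
grip_width: 0.036
```

```bash
python3 -c "
from h import *
go(.513,-.425,87.4,False)"
```

```text
t 14.25 p [ 0.5193 -0.4129  0.0339] cas [   1.2 -310.2] z 33.9 th 88.0 zax [24.  0.] F [ 0.8  0.1 -2.8] w 36.0 j [-0.68  0.7   0.15  1.01  0.02 -0.64]
turn 0.6 then x -12.4 y -5.7
```

Call:
{"name": "apply_moves", "arguments": {
  "moves": [
    [[-4,-1,0,0.3],[-5,-1,0,0.3],[-3,0,0,0],[0,0,2,0],[0,0,2,0],[0,0,1,0],[0,0,0,0],[0,0,0,0],[0,0,0,0],[0,0,0,0]]
  ]
}}

```text
clock: 15.25
eef_pos: [0.5177, -0.4278, 0.0314]
tool_rot: [0.724, 0.69, 0.009, 0.011]
ft_force: [-0.5, -0.4, -1.2]
grip_width: 0.036
```

Call:
{"name": "apply_moves", "arguments": {
  "moves": [
    [[0,0,0,0],[0,0,0,0],[0,0,0,0],[0,0,0,0],[0,0,-10,0],[0,0,-18,0],[0,0,-25,0],[0,0,-28,0],[0,0,-28,0],[10,0,-20,0]]
  ],
  "hand": 0.25
}}

```text
clock: 16.25
eef_pos: [0.5137, -0.4176, 0.1667]
tool_rot: [0.724, 0.69, 0.009, 0.011]
ft_force: [0.1, -0.0, 0.4]
grip_width: 0.0534
```

```bash
python3 -c "
from h import *
go(0,84,85.11,True)"
```

```text
t 16.25 p [ 0.5137 -0.4176  0.1667] cas [  -4.  -315.4] z 166.7 th 87.21 zax [27. -3.] F [ 0.1 -0.   0.4] w 53.4 j [-0.69  0.59  0.32  1.28  0.02 -0.64]
turn 2.1 then x 399.4 y 4.0
```

Call:
{"name": "apply_moves", "arguments": {
  "moves": [
    [[25,0,0,1],[45,0,0,1],[48,0,0,0],[48,0,0,0],[48,0,0,0],[48,0,0,0],[48,0,0,0],[40,0,0,0],[25,0,0,0],[10,0,0,0]]
  ],
  "hand": 0.5
}}

```text
clock: 17.25
eef_pos: [0.5514, -0.0252, 0.1811]
tool_rot: [0.738, 0.674, 0.015, 0.024]
ft_force: [-0.4, 0.3, -0.3]
grip_width: 0.0641
```

```bash
python3 -c "
from h import *
go(0,84,85.11,True)"
```

```text
t 17.25 p [ 0.5514 -0.0252  0.1811] cas [ 0.2 78.8] z 181.1 th 84.78 zax [ 54. -15.] F [-0.4  0.3 -0.3] w 64.1 j [-0.04  0.34 -0.04  1.14 -0.01  0.05]
turn -0.3 then x 5.2 y -0.2
```

Call:
{"name": "apply_moves", "arguments": {
  "moves": [
    [[2,0,5,0],[1,0,12,0],[0,0,18,0],[0,0,20,0],[0,0,18,0],[0,0,14,0],[0,0,8,0],[0,0,4,0],[0,0,0,0],[0,0,0,0]]
  ]
}}

```text
clock: 18.25
eef_pos: [0.5564, -0.0349, 0.0752]
tool_rot: [0.743, 0.669, 0.013, 0.025]
ft_force: [0.2, 0.0, -0.3]
grip_width: 0.0639
```

```bash
python3 -c "
from h import *
go(0,84,85.11,True)"
```

```text
t 18.25 p [ 0.5564 -0.0349  0.0752] cas [ 6.  69.6] z 75.2 th 83.96 zax [ 53. -20.] F [ 0.2  0.  -0.3] w 63.9 j [-0.05  0.45 -0.18  0.89 -0.02  0.05]
turn -1.2 then x 14.4 y -6.0
```

Call:
{"name": "apply_moves", "arguments": {
  "moves": [
    [[4,-2,-3,-0.4],[5,-2,0,-0.4],[4,-2,0,-0.4],[1,0,0,0],[0,0,0,0],[0,0,5,0],[0,0,7,0],[0,0,7,0],[0,0,3,0],[0,0,0,0]]
  ]
}}

```text
clock: 19.25
eef_pos: [0.5542, -0.0189, 0.0564]
tool_rot: [0.735, 0.678, 0.014, 0.027]
ft_force: [-0.3, 0.1, 0.2]
grip_width: 0.064
```

```bash
python3 -c "
from h import *
go(0,84,85.11,True)"
```

```text
t 19.25 p [ 0.5542 -0.0189  0.0564] cas [ 2.4 85.3] z 56.4 th 85.33 zax [ 58. -20.] F [-0.3  0.1  0.2] w 64.0 j [-0.02  0.46 -0.21  0.84 -0.02  0.06]
turn 0.2 then x -1.3 y -2.4
```

Good; grip and lift.

Call:
{"name": "apply_moves", "arguments": {
  "moves": [
    [[-1,-1,0,0],[0,0,0,0],[0,0,0,0],[0,0,0,0],[0,0,-4,0],[0,0,-6,0],[0,0,-9,0],[0,2,-14,0],[0,4,-20,0],[0,4,-20,0]]
  ],
  "hand": -1
}}

```text
clock: 20.25
eef_pos: [0.5598, -0.02, 0.1314]
tool_rot: [0.735, 0.677, 0.014, 0.027]
ft_force: [0.2, -0.1, -3.0]
grip_width: 0.0359
```

```bash
python3 -c "
from h import *
go(.517,-.349,87.4,False)"
```

```text
t 20.25 p [ 0.5598 -0.02    0.1314] cas [ 8.1 84.7] z 131.4 th 85.28 zax [ 58. -21.] F [ 0.2 -0.1 -3. ] w 35.9 j [-0.03  0.39 -0.1   1.02 -0.02  0.06]
turn -2.1 then x -330.6 y -27.8
```

Call:
{"name": "apply_moves", "arguments": {
  "moves": [
    [[-8,-3,-20,-1],[-20,-4,-15,-1],[-32,-4,0,0],[-40,-4,0,0],[-42,-4,0,0],[-42,-4,0,0],[-42,-4,0,0],[-38,0,0,0],[-28,0,0,0],[-12,0,0,0]]
  ]
}}

```text
clock: 21.25
eef_pos: [0.5106, -0.3263, 0.1823]
tool_rot: [0.72, 0.694, 0.014, 0.025]
ft_force: [0.2, -0.7, -2.9]
grip_width: 0.036
```

Call:
{"name": "apply_moves", "arguments": {
  "moves": [
    [[-4,0,0,0],[0,0,0,0],[0,0,10,0],[0,0,16,0],[0,0,18,0],[0,0,18,0],[0,0,10,0],[0,0,4,0],[0,0,0,0],[0,0,0,0]]
  ]
}}

```text
clock: 22.25
eef_pos: [0.5147, -0.3204, 0.1023]
tool_rot: [0.716, 0.698, 0.015, 0.021]
ft_force: [0.1, -0.6, -3.6]
grip_width: 0.0368
```

```bash
python3 -c "
from h import *
go(.517,-.349,87.4,False)"
```

```text
t 22.25 p [ 0.5147 -0.3204  0.1023] cas [ -11.2 -218.4] z 102.3 th 88.53 zax [52. -9.] F [ 0.1 -0.6 -3.6] w 36.8 j [-0.57  0.51  0.01  1.02  0.02 -0.54]
turn 1.1 then x -28.5 y 3.6
```

Call:
{"name": "apply_moves", "arguments": {
  "moves": [
    [[-6,1,0,0.5],[-9,1,0,0.5],[-8,1,0,0],[-4,0,2,0],[0,0,6,0],[0,0,12,0],[0,0,14,0],[0,0,14,0],[0,0,8,0],[0,0,4,0]]
  ]
}}

```text
clock: 23.25
eef_pos: [0.5213, -0.3527, 0.0406]
tool_rot: [0.723, 0.69, 0.016, 0.023]
ft_force: [0.0, 0.8, -3.0]
grip_width: 0.0362
```

```bash
python3 -c "
from h import *
go(.517,-.349,87.4,False)"
```

```text
t 23.25 p [ 0.5213 -0.3527  0.0406] cas [  -1.9 -250. ] z 40.6 th 87.33 zax [ 56. -12.] F [ 0.   0.8 -3. ] w 36.2 j [-0.6   0.61  0.    0.91  0.02 -0.56]
turn -0.1 then x 3.5 y -4.4
```

Call:
{"name": "apply_moves", "arguments": {
  "moves": [
    [[2,-2,2,0],[1,-1,3,0],[0,0,2,0],[0,0,1,0],[0,0,1,0],[0,0,0,0],[0,0,0,0],[0,0,0,0],[0,0,0,0],[0,0,0,0]]
  ]
}}

```text
clock: 24.25
eef_pos: [0.5197, -0.3497, 0.0321]
tool_rot: [0.723, 0.69, 0.016, 0.025]
ft_force: [0.2, 0.1, -3.2]
grip_width: 0.036
```

Call:
{"name": "apply_moves", "arguments": {
  "moves": [
    [[0,0,0,0],[0,0,0,0],[0,0,0,0],[0,0,0,0],[0,0,-10,0],[0,0,-18,0],[0,0,-25,0],[0,0,-28,0],[0,0,-30,0],[0,0,-30,0]]
  ],
  "hand": 0.25
}}

```text
clock: 25.25
eef_pos: [0.5098, -0.3467, 0.178]
tool_rot: [0.723, 0.69, 0.016, 0.023]
ft_force: [0.8, -1.1, 0.0]
grip_width: 0.0536
```

```bash
python3 -c "
from h import *
c=cams.camera('top'); save(c,'t2.png',1.42)
for r in rollers(c): print(r)
go(.5551,.148,79,False)"
```

```text
(np.float64(0.5611), np.float64(0.2779), np.float64(-1.7), np.float64(0.1193), [189, 193, 197])
(np.float64(0.5551), np.float64(0.1478), np.float64(-11.1), np.float64(0.1187), [187, 191, 197])
(np.float64(0.4992), np.float64(0.2195), np.float64(87.8), np.float64(0.1205), [95, 94, 102])
(np.float64(0.4824), np.float64(0.4116), np.float64(6.4), np.float64(0.1185), [190, 191, 196])
t 25.3 p [ 0.5121 -0.3484  0.1846] cas [ -11.4 -246.6] z 184.6 th 87.36 zax [ 63. -16.] F [ 1.2 -0.9  4.7] w 53.4 j [-0.61  0.46  0.16  1.2   0.02 -0.56]
turn 8.4 then x 495.5 y -52.5
```

View pics/t2.png

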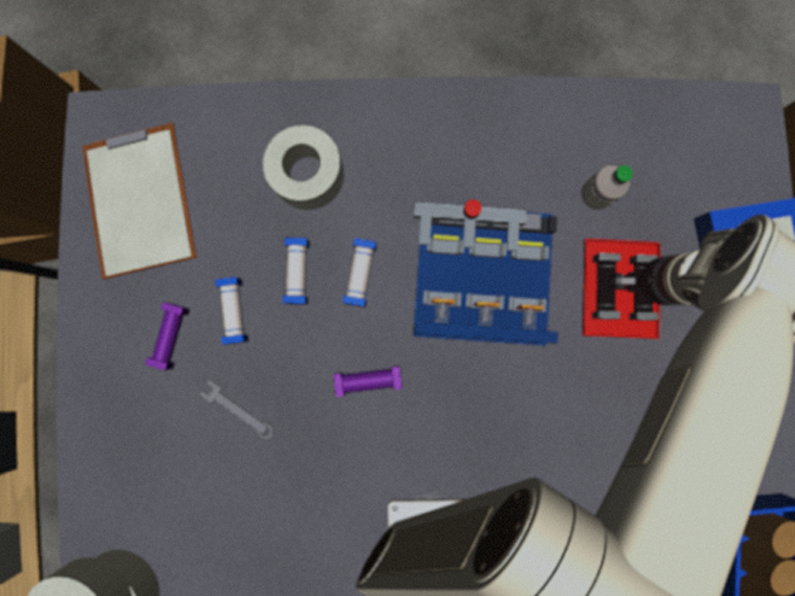

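Both worn rollers lie in the red tray (x 595–650, y 255–318), the nests are empty, and the new rollers are untouched. Next: the nearest new roller.

Call:
{"name": "apply_moves", "arguments": {
  "moves": [
    [[15,0,0,2.8],[30,0,0,2.8],[38,-5,0,2.8],[40,-7,0,0],[40,-7,0,0],[40,-7,0,0],[40,-7,0,0],[40,-7,0,0],[40,-6,0,0],[40,-6,0,0]]
  ],
  "hand": 0.6
}}

```text
clock: 26.3
eef_pos: [0.5312, 0.0232, 0.1907]
tool_rot: [0.777, 0.628, 0.025, 0.038]
ft_force: [0.6, 0.3, 0.0]
grip_width: 0.0681
```

Call:
{"name": "apply_moves", "arguments": {
  "moves": [
    [[38,-4,0,0],[34,0,0,0],[25,0,0,0],[15,0,0,0],[6,0,0,0],[0,0,0,0],[0,0,0,0],[0,0,0,0],[0,0,0,0],[0,0,0,0]]
  ]
}}

```text
clock: 27.3
eef_pos: [0.5519, 0.1454, 0.1941]
tool_rot: [0.776, 0.629, 0.027, 0.039]
ft_force: [0.2, -0.3, 0.3]
grip_width: 0.0684
```

```bash
python3 -c "
from h import *
go(.5551,.148,78.9,False)"
```

```text
t 27.3 p [0.5519 0.1454 0.1941] cas [-13.8 248.8] z 194.1 th 78.02 zax [ 92. -26.] F [ 0.2 -0.3  0.3] w 68.4 j [ 0.28  0.35  0.    1.15 -0.05  0.49]
turn -0.9 then x 3.2 y 2.6
```

Call:
{"name": "apply_moves", "arguments": {
  "moves": [
    [[0,45,0,0],[0,45,0,0],[0,0,0,0],[0,0,0,0],[0,0,0,0],[0,-12,0,0],[0,-12,0,0],[0,-12,0,0],[0,-12,0,0],[0,-12,0,0]]
  ]
}}

```text
clock: 28.3
eef_pos: [0.5718, 0.1357, 0.1935]
tool_rot: [0.777, 0.629, 0.022, 0.036]
ft_force: [-0.5, -0.3, -0.9]
grip_width: 0.0684
```

Call:
{"name": "apply_moves", "arguments": {
  "moves": [
    [[0,-12,0,0],[0,-8,0,0],[0,-4,0,0],[0,0,0,0],[0,0,0,0],[0,0,0,0],[0,0,0,0],[0,0,0,0],[0,0,0,0],[0,0,0,0]]
  ]
}}

```text
clock: 29.3
eef_pos: [0.5442, 0.1415, 0.1935]
tool_rot: [0.776, 0.629, 0.023, 0.037]
ft_force: [0.7, -0.5, -0.6]
grip_width: 0.0682
```

```bash
python3 -c "
from h import *
go(.5551,.148,78.9,False)"
```

```text
t 29.3 p [0.5442 0.1415 0.1935] cas [-21.2 244.3] z 193.5 th 78.07 zax [ 81. -28.] F [ 0.7 -0.5 -0.6] w 68.2 j [ 0.28  0.34 -0.01  1.15 -0.05  0.49]
turn -0.8 then x 8.5 y 9.4
```

Call:
{"name": "apply_moves", "arguments": {
  "moves": [
    [[4,-2,5,-0.4],[5,-2,12,-0.4],[0,0,18,0],[0,0,20,0],[0,0,18,0],[0,0,14,0],[0,0,8,0],[0,0,4,0],[0,0,0,0],[0,0,0,0]]
  ]
}}

```text
clock: 30.3
eef_pos: [0.5484, 0.1514, 0.0848]
tool_rot: [0.77, 0.637, 0.021, 0.036]
ft_force: [0.7, 0.4, -0.0]
grip_width: 0.0677
```

```bash
python3 -c "
from h import *
go(.5551,.148,78.9,False)
c=cams.camera('top')
print(rollers(c))
c=cams.camera('wrist'); save(c,'w3.png',1.42)
for s in(-1,0,1): print((proj(c,[[.5551+s*.065*np.cos(np.radians(-11.1)),.148+s*.065*np.sin(np.radians(-11.1)),.041]])*1.42).round())"
```

```text
t 30.3 p [0.5484 0.1514 0.0848] cas [-17.9 254.5] z 84.8 th 79.18 zax [ 78. -28.] F [ 0.7  0.4 -0. ] w 67.7 j [ 0.29  0.45 -0.15  0.91 -0.05  0.48]
turn 0.3 then x -2.1 y 7.2
[(np.float64(0.4824), np.float64(0.4121), np.float64(6.5), np.float64(0.1187), [172, 177, 178])]
[[399. 195.]]
[[399. 370.]]
[[399. 504.]]
```

View pics/w3.png

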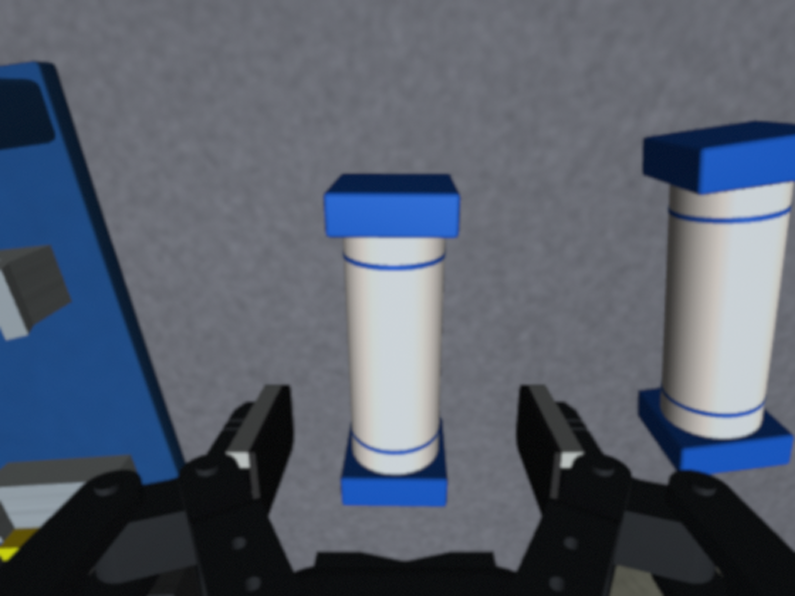

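Wrist view: the new roller is centred at column 393 between the fingers (centre 403), with its ends at rows 193 and 505 as predicted. I need about -3 mm in tool x before descending.

Call:
{"name": "apply_moves", "arguments": {
  "moves": [
    [[-2,2,4,0.2],[-1,0,8,0],[0,0,11,0],[0,0,12,0],[0,0,10,0],[0,0,7,0],[0,0,4,0],[0,0,0,0],[0,0,0,0],[0,0,0,0]]
  ]
}}

```text
clock: 31.4
eef_pos: [0.5556, 0.146, 0.0252]
tool_rot: [0.771, 0.635, 0.022, 0.036]
ft_force: [0.7, 0.7, -0.1]
grip_width: 0.0686
```

```bash
python3 -c "
from h import *
go(.5551,.148,78.9,False)"
```

```text
t 31.4 p [0.5556 0.146  0.0252] cas [-10.2 249.8] z 25.2 th 78.93 zax [ 80. -28.] F [ 0.7  0.7 -0.1] w 68.6 j [ 0.28  0.53 -0.2   0.77 -0.05  0.47]
turn 0.0 then x 1.8 y -0.9
```

Call:
{"name": "apply_moves", "arguments": {
  "moves": [
    [[1,0,0,0],[0,0,0,0],[0,0,0,0],[0,0,0,0],[0,0,-5,0],[0,0,-10,0],[0,0,-16,0],[0,0,-20,0],[0,0,-20,0],[0,0,-20,0]]
  ],
  "hand": -1
}}

```text
clock: 32.4
eef_pos: [0.5441, 0.1488, 0.1173]
tool_rot: [0.771, 0.635, 0.017, 0.034]
ft_force: [0.8, 1.0, -3.1]
grip_width: 0.0357
```

Call:
{"name": "apply_moves", "arguments": {
  "moves": [
    [[-5,0,-20,-2],[-15,0,-10,-2],[-25,0,0,-2],[-30,0,0,0],[-35,2,0,0],[-35,2,0,0],[-35,2,0,0],[-35,2,0,0],[-35,2,0,0],[-30,2,0,0]]
  ]
}}

```text
clock: 33.4
eef_pos: [0.529, -0.1337, 0.1663]
tool_rot: [0.732, 0.68, 0.021, 0.037]
ft_force: [0.7, 0.2, -2.9]
grip_width: 0.036
```

```bash
python3 -c "
from h import *
go(12,-84,85.11,True)"
```

```text
t 33.4 p [ 0.529  -0.1337  0.1663] cas [-12.9 -31.2] z 166.3 th 85.82 zax [ 81. -25.] F [ 0.7  0.2 -2.9] w 36.0 j [-0.24  0.32 -0.11  1.05 -0.   -0.17]
turn 0.7 then x -52.8 y 24.9
```

Call:
{"name": "apply_moves", "arguments": {
  "moves": [
    [[-12,4,0,0.3],[-14,5,0,0.3],[-14,5,0,0],[-8,3,0,0],[-3,0,0,0],[0,0,0,0],[0,0,8,0],[0,0,12,0],[0,0,8,0],[0,0,3,0]]
  ]
}}

```text
clock: 34.4
eef_pos: [0.5448, -0.1888, 0.1361]
tool_rot: [0.735, 0.677, 0.022, 0.036]
ft_force: [-0.1, 0.1, -2.8]
grip_width: 0.0361
```

```bash
python3 -c "
from h import *
go(12,-84,85.11,True)
c=cams.camera('wrist'); save(c,'w4.png',1.42)"
```

```text
t 34.4 p [ 0.5448 -0.1888  0.1361] cas [  7.6 -84.8] z 136.1 th 85.22 zax [ 81. -23.] F [-0.1  0.1 -2.8] w 36.1 j [-0.34  0.4  -0.08  1.01  0.   -0.25]
turn 0.1 then x 0.8 y 4.4
```

View pics/w4.png

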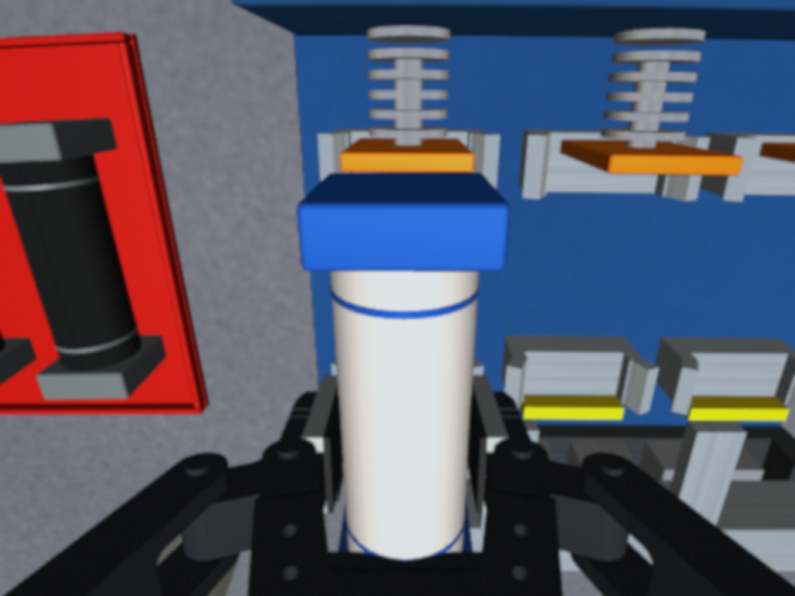

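Wrist view: roller gripped square and centred over nest 0, with its near top edge at row ~204. The orange pad is ahead at (407,160). Computing its axial offset.

```bash
python3 -c "
from h import *
c=cams.camera('wrist')
for r in (203,205): 
  w=at(c,[[404/1.42,r/1.42]],.155)[0]; print(w2c(w).round(1))
go(12,-84,85.11,True)"
```

```text
[-60.8 -84.1]
[-60.4 -84.1]
t 34.5 p [ 0.5447 -0.189   0.1365] cas [  7.5 -84.9] z 136.5 th 85.21 zax [ 80. -23.] F [-0.1  0.2 -2.7] w 35.9 j [-0.34  0.4  -0.07  1.01  0.   -0.25]
turn 0.1 then x 0.9 y 4.5
```

Call:
{"name": "apply_moves", "arguments": {
  "moves": [
    [[1,3,0,0],[1,3,0,0],[0,0,6,0],[0,0,10,0],[0,0,12,0],[0,0,12,0],[0,0,10,0],[0,0,6,0],[0,0,2,0],[0,0,0,0]]
  ]
}}

```text
clock: 35.5
eef_pos: [0.5565, -0.1888, 0.0735]
tool_rot: [0.735, 0.677, 0.021, 0.036]
ft_force: [-0.4, -0.8, -2.1]
grip_width: 0.0361
```

```bash
python3 -c "
from h import *
go(0,-84,85.11,True)"
```

```text
t 35.5 p [ 0.5565 -0.1888  0.0735] cas [ 19.2 -83.8] z 73.5 th 85.2 zax [ 80. -23.] F [-0.4 -0.8 -2.1] w 36.1 j [-0.33  0.48 -0.12  0.88  0.   -0.25]
turn 0.1 then x -0.2 y -19.2
```

Call:
{"name": "apply_moves", "arguments": {
  "moves": [
    [[0,-3,-0.5,0],[0,-4,-0.4,0],[0,-4,-0.3,0],[0,-3,-0.2,0],[0,-2,0,0],[0,-2,0,0],[0,-1,0,0],[0,0,0,0],[0,0,0,0],[0,0,0,0]]
  ]
}}

```text
clock: 36.5
eef_pos: [0.5425, -0.1885, 0.0778]
tool_rot: [0.735, 0.676, 0.026, 0.042]
ft_force: [3.4, 0.0, -4.3]
grip_width: 0.0362
```

```bash
python3 -c "
from h import *
go(0,-84,85.11,True)"
```

```text
t 36.5 p [ 0.5425 -0.1885  0.0778] cas [  5.3 -84.6] z 77.8 th 85.21 zax [ 95. -26.] F [ 3.4  0.  -4.3] w 36.2 j [-0.34  0.45 -0.18  0.85  0.01 -0.25]
turn 0.1 then x 0.6 y -5.3
```

Call:
{"name": "apply_moves", "arguments": {
  "moves": [
    [[0,-2,0,0],[0,-2,0,0],[0,-2,0,0],[0,-1,0,0],[0,-1,0,0],[0,0,0,0],[0,0,0,0],[0,0,0,0],[0,0,0,0],[0,0,0,0]]
  ]
}}

```text
clock: 37.5
eef_pos: [0.5392, -0.1882, 0.0789]
tool_rot: [0.734, 0.676, 0.03, 0.046]
ft_force: [5.2, -0.1, -4.0]
grip_width: 0.0362
```

```bash
python3 -c "
from h import *
go(0,-84,85.11,True)"
```

```text
t 37.5 p [ 0.5392 -0.1882  0.0789] cas [  1.9 -84.6] z 78.9 th 85.23 zax [107. -27.] F [ 5.2 -0.1 -4. ] w 36.2 j [-0.34  0.43 -0.2   0.83  0.01 -0.26]
turn 0.1 then x 0.6 y -1.9
```

Call:
{"name": "apply_moves", "arguments": {
  "moves": [
    [[0,-2.5,0,0],[0,-2.5,0,0],[0,-2,1,0],[0,-2,2,0],[0,-1.5,2,0],[0,-1.5,2,0],[0,-1,2,0],[0,-0.5,0,0],[0,-0.5,0,0],[0,0,0,0]]
  ]
}}

```text
clock: 38.5
eef_pos: [0.5388, -0.1887, 0.0774]
tool_rot: [0.733, 0.676, 0.04, 0.058]
ft_force: [5.2, -0.4, -6.2]
grip_width: 0.0363
```

```bash
python3 -c "
from h import *
go(0,-84,85.11,True)"
```

```text
t 38.5 p [ 0.5388 -0.1887  0.0774] cas [  1.6 -85.1] z 77.4 th 85.29 zax [138. -31.] F [ 5.2 -0.4 -6.2] w 36.3 j [-0.35  0.42 -0.23  0.78  0.02 -0.26]
turn 0.2 then x 1.1 y -1.6
```

Call:
{"name": "apply_moves", "arguments": {
  "moves": [
    [[0,-4,0,0],[0,-4,0,0],[0,-3.5,3,0],[0,-4,6,0],[0,-4,6,0],[0,-4,6,0],[0,-3,4,0],[0,-3,3,0],[0,-2,2,0],[0,-2,2,0]]
  ]
}}

```text
clock: 39.5
eef_pos: [0.5335, -0.1905, 0.0572]
tool_rot: [0.73, 0.676, 0.057, 0.079]
ft_force: [5.4, 1.1, 1.7]
grip_width: 0.036
```

```bash
python3 -c "
from h import *
go(0,-84,85.11,True)
c=cams.camera('scene'); save(c,'s3.png',5,(150,170,290,290))"
```

```text
t 39.5 p [ 0.5335 -0.1905  0.0572] cas [ -3.5 -87.4] z 57.2 th 85.45 zax [191. -38.] F [5.4 1.1 1.7] w 36.0 j [-0.36  0.41 -0.32  0.65  0.03 -0.28]
turn 0.3 then x 3.4 y 3.5
```

View pics/s3.png

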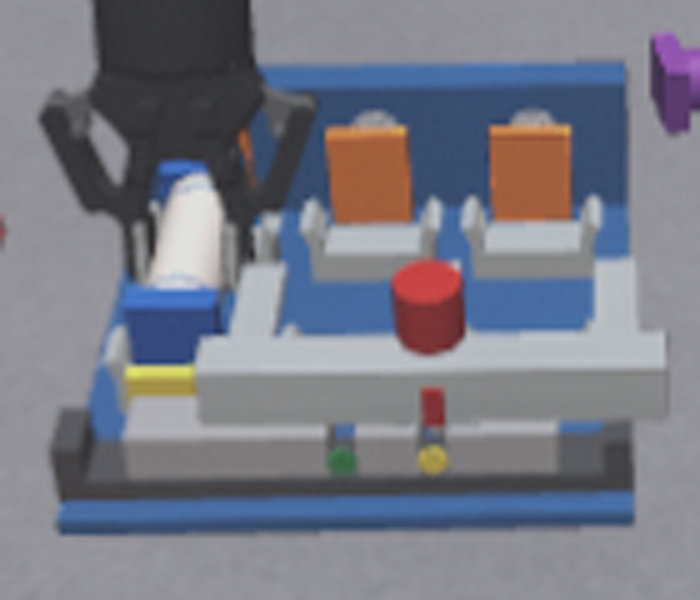

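Scene view: the new roller's front block (120–218, 288–362) is behind the yellow lip, at nearly the same height as the worn one had. Releasing and rising.

Call:
{"name": "apply_moves", "arguments": {
  "moves": [
    [[0,0,0,0],[0,0,0,0],[0,0,0,0],[0,0,0,0],[0,0,-5,0],[0,0,-12,0],[0,0,-20,0],[0,0,-25,0],[0,0,-30,0],[0,0,-30,0]]
  ],
  "hand": 0.25
}}

```text
clock: 40.55
eef_pos: [0.5019, -0.1842, 0.1786]
tool_rot: [0.731, 0.676, 0.052, 0.072]
ft_force: [0.4, -0.7, 0.1]
grip_width: 0.0535
```

Call:
{"name": "apply_moves", "arguments": {
  "moves": [
    [[0,45,-8,0],[0,45,-8,0],[0,0,0,0],[0,0,0,0],[0,-12,2,0],[0,-12,2,0],[0,-12,2,0],[0,-12,2,0],[0,-12,2,0],[0,-12,0,0]]
  ]
}}

```text
clock: 41.55
eef_pos: [0.5098, -0.1839, 0.1954]
tool_rot: [0.732, 0.676, 0.052, 0.072]
ft_force: [0.2, -0.1, -0.7]
grip_width: 0.0538
```

Call:
{"name": "apply_moves", "arguments": {
  "moves": [
    [[0,50,-8,0],[0,50,-8,0],[0,0,0,0],[0,0,0,0],[0,-12,2,0],[0,-12,2,0],[0,-12,2,0],[0,-12,2,0],[0,-12,2,0],[0,-12,0,0]]
  ]
}}

```text
clock: 42.55
eef_pos: [0.4997, -0.1775, 0.189]
tool_rot: [0.735, 0.675, 0.038, 0.049]
ft_force: [0.4, -0.0, 0.2]
grip_width: 0.053
```

```bash
python3 -c "
from h import *
go(0,-84,85.11,True)"
```

```text
t 42.55 p [ 0.4997 -0.1775  0.189 ] cas [-38.4 -77.4] z 189.0 th 85.03 zax [122. -20.] F [ 0.4 -0.   0.2] w 53.0 j [-0.35  0.24 -0.16  1.05  0.02 -0.27]
turn -0.1 then x -6.6 y 38.4
```

Call:
{"name": "apply_moves", "arguments": {
  "moves": [
    [[0,50,-8,0],[0,50,-8,0],[0,0,0,0],[0,0,0,0],[0,-12,2,0],[0,-12,2,0],[0,-12,2,0],[0,-12,2,0],[0,-12,2,0],[0,-12,0,0]]
  ]
}}

```text
clock: 43.55
eef_pos: [0.4912, -0.1729, 0.187]
tool_rot: [0.739, 0.673, 0.027, 0.031]
ft_force: [-0.2, -0.9, 0.4]
grip_width: 0.0535
```

Call:
{"name": "apply_moves", "arguments": {
  "moves": [
    [[0,50,0,0],[0,50,0,0],[0,0,0,0],[0,0,0,0],[0,-12,2,0],[0,-12,2,0],[0,-12,2,0],[0,-12,2,0],[0,-12,2,0],[0,-12,0,0]]
  ]
}}

```text
clock: 44.55
eef_pos: [0.4891, -0.1707, 0.1755]
tool_rot: [0.741, 0.671, 0.021, 0.02]
ft_force: [-0.6, 0.6, -0.1]
grip_width: 0.0533
```

```bash
python3 -c "
from h import *
go(.5611,.2778,88.3)
c=cams.camera('top'); save(c,'t3.png',4,(280,130,480,250))
print(rollers(c))"
```

```text
t 44.55 p [ 0.4891 -0.1707  0.1755] cas [-49.5 -71.4] z 175.5 th 84.28 zax [57. -2.] F [-0.6  0.6 -0.1] w 53.3 j [-0.35  0.28 -0.14  1.1   0.02 -0.24]
turn -4.0 then x 450.4 y 58.7
[(np.float64(0.5611), np.float64(0.2779), np.float64(-1.5), np.float64(0.1194), [176, 181, 183]), (np.float64(0.4824), np.float64(0.4119), np.float64(6.1), np.float64(0.1187), [179, 182, 186])]
```

View pics/t3.png

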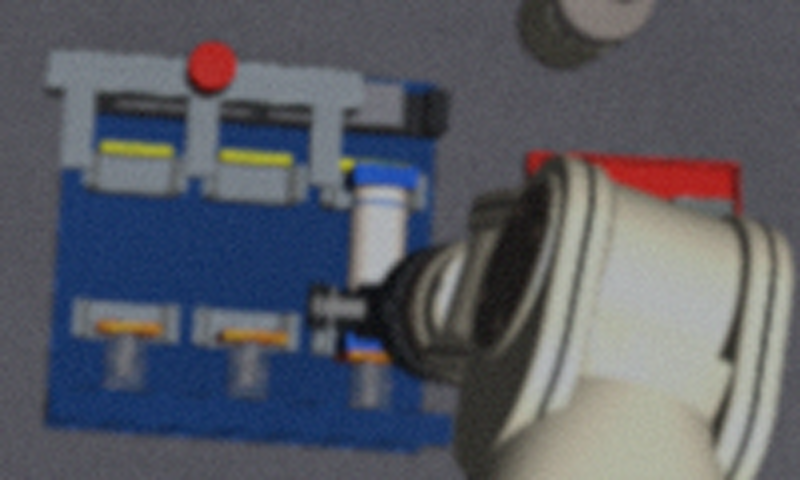

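Call:
{"name": "apply_moves", "arguments": {
  "moves": [
    [[15,3,0,-2],[30,6,0,-2],[42,6,0,0],[45,6,0,0],[45,6,0,0],[45,6,0,0],[45,6,0,0],[45,6,0,0],[45,6,0,0],[42,6,0,0]]
  ],
  "hand": 0.6
}}

```text
clock: 45.6
eef_pos: [0.5554, 0.2417, 0.1875]
tool_rot: [0.717, 0.696, 0.025, 0.024]
ft_force: [0.8, -0.6, 0.5]
grip_width: 0.0682
```

Call:
{"name": "apply_moves", "arguments": {
  "moves": [
    [[25,2,0,0],[12,0,0,0],[5,0,0,0],[0,0,0,0],[0,0,6,0],[0,0,12,0],[0,0,18,0],[0,0,18,0],[0,0,12,0],[0,0,6,0]]
  ]
}}

```text
clock: 46.6
eef_pos: [0.5624, 0.2854, 0.1133]
tool_rot: [0.716, 0.697, 0.027, 0.025]
ft_force: [-0.2, 0.2, 0.4]
grip_width: 0.0682
```

```bash
python3 -c "
from h import *
go(.5611,.2778,88.4)"
```

```text
t 46.6 p [0.5624 0.2854 0.1133] cas [-15.3 389.2] z 113.3 th 88.48 zax [73.  2.] F [-0.2  0.2  0.4] w 68.2 j [ 0.48  0.53  0.08  1.05 -0.03  0.51]
turn 0.1 then x -7.6 y -1.1
```

Call:
{"name": "apply_moves", "arguments": {
  "moves": [
    [[-4,-4,4,0],[-4,-3,8,0],[0,0,12,0],[0,0,15,0],[0,0,15,0],[0,0,12,0],[0,0,8,0],[0,0,5,0],[0,0,2,0],[0,0,0,0]]
  ]
}}

```text
clock: 47.6
eef_pos: [0.5617, 0.2759, 0.0269]
tool_rot: [0.717, 0.697, 0.028, 0.025]
ft_force: [0.9, -0.7, 0.3]
grip_width: 0.0687
```

```bash
python3 -c "
from h import *
go(.5611,.2778,88.4)"
```

```text
t 47.6 p [0.5617 0.2759 0.0269] cas [-15.2 379.7] z 26.9 th 88.38 zax [75.  2.] F [ 0.9 -0.7  0.3] w 68.7 j [ 0.47  0.61 -0.04  0.85 -0.03  0.5 ]
turn -0.0 then x 1.8 y -0.7
```

Call:
{"name": "apply_moves", "arguments": {
  "moves": [
    [[1,0,3,0],[0,0,0,0],[0,0,0,0],[0,0,0,0],[0,0,0,0],[0,0,-5,0],[0,0,-12,0],[0,0,-20,0],[0,0,-22,0],[0,0,-22,0]]
  ],
  "hand": -1
}}

```text
clock: 48.6
eef_pos: [0.552, 0.2751, 0.1046]
tool_rot: [0.717, 0.697, 0.023, 0.024]
ft_force: [0.6, -0.4, -4.2]
grip_width: 0.036
```

Call:
{"name": "apply_moves", "arguments": {
  "moves": [
    [[-5,0,-22,1],[-15,0,-20,1],[-25,0,-10,1],[-35,0,0,0],[-40,0,0,0],[-42,0,0,0],[-42,0,0,0],[-42,0,0,0],[-42,0,0,0],[-35,0,0,0]]
  ]
}}

```text
clock: 49.6
eef_pos: [0.5254, -0.0504, 0.1699]
tool_rot: [0.731, 0.681, 0.032, 0.026]
ft_force: [0.8, -0.4, -3.7]
grip_width: 0.036
```

```bash
python3 -c "
from h import *
go(12,0,85.11,True)"
```

```text
t 49.6 p [ 0.5254 -0.0504  0.1699] cas [-23.6  51.4] z 169.9 th 86.01 zax [83.  6.] F [ 0.8 -0.4 -3.7] w 36.0 j [-0.1   0.28 -0.15  1.05  0.01 -0.03]
turn 0.9 then x -51.4 y 35.6
```

Call:
{"name": "apply_moves", "arguments": {
  "moves": [
    [[-10,8,0,0.4],[-14,8,0,0.4],[-12,8,0,0],[-9,6,0,0],[-4,2,0,0],[0,0,0,0],[0,0,6,0],[0,0,10,0],[0,0,8,0],[0,0,3,0]]
  ]
}}

```text
clock: 50.6
eef_pos: [0.5555, -0.1052, 0.1457]
tool_rot: [0.737, 0.675, 0.033, 0.026]
ft_force: [0.6, -0.7, -3.2]
grip_width: 0.0362
```

```bash
python3 -c "
from h import *
go(12,0,85.11,True)
c=cams.camera('wrist'); save(c,'w5.png',1.42)"
```

```text
t 50.6 p [ 0.5555 -0.1052  0.1457] cas [11.1 -0.5] z 145.7 th 85.02 zax [84.  7.] F [ 0.6 -0.7 -3.2] w 36.2 j [-0.2   0.37 -0.09  1.03  0.02 -0.11]
turn -0.1 then x 0.5 y 0.9
```

View pics/w5.png

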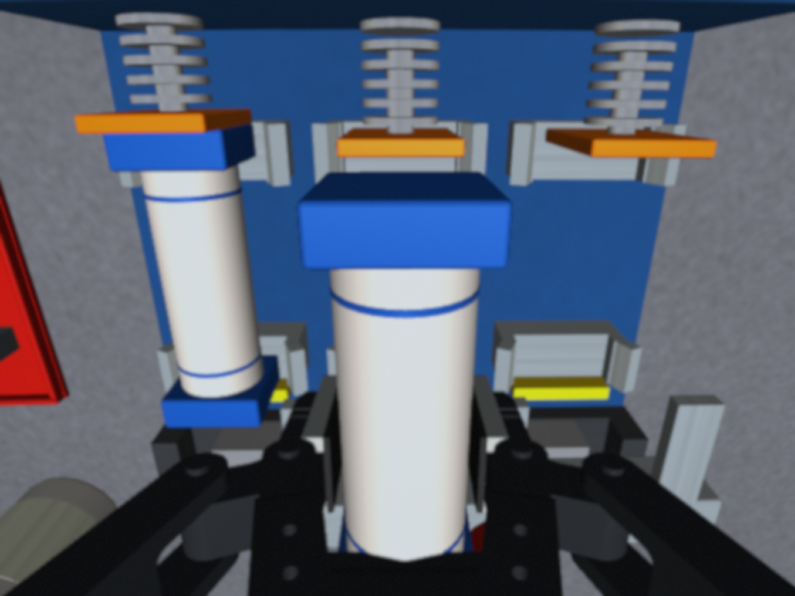

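```bash
python3 -c "
from h import *
c=cams.camera('wrist')
for q in [(65,-106,74),(65,-62,74),(-65,-106,74),(-65,-62,74),(50,-62,74),(50,-62,78),(65,-62,78),(68.5,-62,42)]: print(q,(proj(c,[c2w(*q)])[0]*1.42).round(0))
for r in (200,202): 
  w=at(c,[[404/1.42,r/1.42]],.1457-.001+.022)[0]; print(w2c(w).round(1))
"
```

```text
(65, -106, 74) [172. 431.]
(65, -62, 74) [267. 430.]
(-65, -106, 74) [108. 133.]
(-65, -62, 74) [229. 132.]
(50, -62, 74) [264. 402.]
(50, -62, 78) [262. 408.]
(65, -62, 78) [265. 436.]
(68.5, -62, 42) [283. 398.]
[-58.2  -0.2]
[-57.8  -0.2]
```

Call:
{"name": "apply_moves", "arguments": {
  "moves": [
    [[0.5,2,2,0],[0,1,6,0],[0,0,10,0],[0,0,12,0],[0,0,13,0],[0,0,12,0],[0,0,8,0],[0,0,5,0],[0,0,2,0],[0,0,0,0]]
  ]
}}

```text
clock: 51.7
eef_pos: [0.5652, -0.1045, 0.07]
tool_rot: [0.737, 0.675, 0.033, 0.026]
ft_force: [0.3, -0.1, -2.4]
grip_width: 0.0364
```

```bash
python3 -c "
from h import *
go(0,0,85.11,True)"
```

```text
t 51.7 p [ 0.5652 -0.1045  0.07  ] cas [20.7  0.9] z 70.0 th 85.01 zax [83.  7.] F [ 0.3 -0.1 -2.4] w 36.4 j [-0.19  0.47 -0.16  0.86  0.02 -0.11]
turn -0.1 then x -0.9 y -20.7
```

Call:
{"name": "apply_moves", "arguments": {
  "moves": [
    [[0,-4,0,0],[0,-6,0,0],[0,-6,0,0],[0,-6,0,0],[0,-5,0,0],[0,-5,2,0],[0,-4.5,6,0],[0,-4,7,0],[0,-4,7,0],[0,-3,5,0]]
  ]
}}

```text
clock: 52.7
eef_pos: [0.543, -0.1033, 0.055]
tool_rot: [0.735, 0.674, 0.052, 0.048]
ft_force: [-9.4, 3.4, 32.0]
grip_width: 0.0364
```

```bash
python3 -c "
from h import *
go(0,0,85.11,True)"
```

```text
t 52.7 p [ 0.543  -0.1033  0.055 ] cas [-1.6  0.3] z 55.0 th 85.1 zax [141.  -1.] F [-9.4  3.4 32. ] w 36.4 j [-0.2   0.42 -0.3   0.71  0.03 -0.11]
turn -0.0 then x -0.3 y 1.6
```

Call:
{"name": "apply_moves", "arguments": {
  "moves": [
    [[0,0,-0.5,0],[0,0,0,0],[0,0,0,0],[0,0,0,0],[0,0,-5,0],[0,0,-12,0],[0,0,-20,0],[0,0,-25,0],[0,0,-30,0],[0,0,-30,0]]
  ],
  "hand": 0.25
}}

```text
clock: 53.7
eef_pos: [0.5199, -0.1025, 0.1807]
tool_rot: [0.735, 0.674, 0.049, 0.044]
ft_force: [0.2, -0.2, -0.2]
grip_width: 0.0531
```

```bash
python3 -c "
from h import *
go(0,0,85.11,True)
c=cams.camera('scene'); save(c,'s4.png',5,(150,170,290,290))
c=cams.camera('wrist'); save(c,'w6.png',1.42)
for y in (0,-84):
  for q in [(65,-22,74),(65,22,74),(-65,-22,74),(-65,22,74),(68.5,-22,42)]: print(y,q,(proj(c,[c2w(q[0],q[1]+y,q[2])])[0]*1.42).round(0))
"
```

```text
t 53.7 p [ 0.5199 -0.1025  0.1807] cas [-24.6  -0.9] z 180.7 th 85.09 zax [132.   1.] F [ 0.2 -0.2 -0.2] w 53.1 j [-0.21  0.25 -0.18  1.02  0.03 -0.12]
turn -0.0 then x 0.9 y 24.6
0 (65, -22, 74) [365. 417.]
0 (65, 22, 74) [443. 416.]
0 (-65, -22, 74) [355. 186.]
0 (-65, 22, 74) [452. 186.]
0 (68.5, -22, 42) [368. 388.]
-84 (65, -22, 74) [216. 417.]
-84 (65, 22, 74) [294. 417.]
-84 (-65, -22, 74) [169. 187.]
-84 (-65, 22, 74) [266. 187.]
-84 (68.5, -22, 42) [234. 389.]
```

View pics/s4.png

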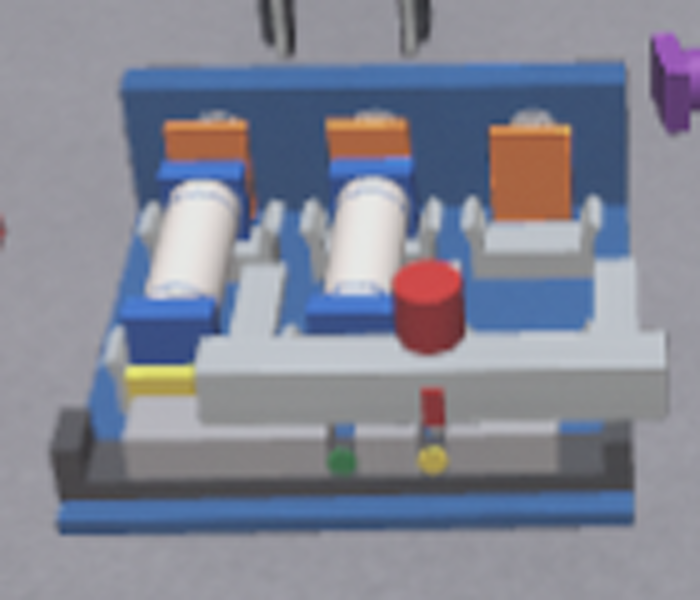

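Scene view: rollers in nests 0 and 1 both sit behind the lip, front block tops at rows 298–320, the same as the worn one had. Now straightening the wrist tilt and going for the third.

Call:
{"name": "apply_moves", "arguments": {
  "moves": [
    [[0,50,-4,0],[0,50,-4,0],[0,0,0,0],[0,0,0,0],[0,-12,2,0],[0,-12,2,0],[0,-12,2,0],[0,-12,2,0],[0,-12,0,0],[0,-12,0,0]]
  ]
}}

```text
clock: 54.8
eef_pos: [0.5315, -0.1028, 0.18]
tool_rot: [0.736, 0.674, 0.045, 0.039]
ft_force: [-0.0, -0.5, 0.3]
grip_width: 0.0532
```

Call:
{"name": "apply_moves", "arguments": {
  "moves": [
    [[0,50,-4,0],[0,50,-4,0],[0,0,0,0],[0,0,0,0],[0,-12,2,0],[0,-12,2,0],[0,-12,2,0],[0,-12,2,0],[0,-12,0,0],[0,-12,0,0]]
  ]
}}

```text
clock: 55.8
eef_pos: [0.5256, -0.1003, 0.1711]
tool_rot: [0.738, 0.674, 0.031, 0.022]
ft_force: [-0.2, -0.9, 0.5]
grip_width: 0.0532
```

```bash
python3 -c "
from h import *
print(rollers(cams.camera('top')))
go(.4824,.412,96.3)"
```

```text
[(np.float64(0.4825), np.float64(0.4117), np.float64(6.3), np.float64(0.1185), [174, 175, 182])]
t 55.85 p [ 0.5231 -0.0999  0.1707] cas [-21.6   1.9] z 170.7 th 84.85 zax [72. 11.] F [-4.1 -0.5 -1.5] w 53.2 j [-0.2   0.3  -0.12  1.08  0.03 -0.11]
turn -11.4 then x 513.3 y 15.7
```

Call:
{"name": "apply_moves", "arguments": {
  "moves": [
    [[12,0,0,-3.8],[28,2,0,-3.8],[40,2,0,-3.8],[45,2,0,0],[46,2,0,0],[46,2,0,0],[46,2,0,0],[46,2,0,0],[46,2,0,0],[46,2,0,0]]
  ],
  "hand": 0.6
}}

```text
clock: 56.85
eef_pos: [0.4985, 0.3065, 0.1804]
tool_rot: [0.67, 0.741, 0.032, 0.028]
ft_force: [-0.1, -0.3, -1.3]
grip_width: 0.0681
```

Call:
{"name": "apply_moves", "arguments": {
  "moves": [
    [[40,0,0,0],[30,0,0,0],[20,0,0,0],[8,0,0,0],[0,0,0,0],[0,0,8,0],[0,0,14,0],[0,0,14,0],[0,0,8,0],[0,0,4,0]]
  ]
}}

```text
clock: 57.85
eef_pos: [0.4893, 0.4064, 0.1342]
tool_rot: [0.669, 0.742, 0.034, 0.029]
ft_force: [-0.4, 0.2, -0.1]
grip_width: 0.0682
```

```bash
python3 -c "
from h import *
go(.4825,.4118,96.3)"
```

```text
t 57.85 p [0.4893 0.4064 0.1342] cas [-98.5 503.5] z 134.2 th 95.86 zax [88. 13.] F [-0.4  0.2 -0.1] w 68.2 j [ 0.71  0.52  0.11  1.09 -0.05  0.61]
turn -0.4 then x 6.1 y -6.1
```

Call:
{"name": "apply_moves", "arguments": {
  "moves": [
    [[3,-6,3,-0.2],[2,-6,6,-0.2],[0,-3,10,0],[0,0,14,0],[0,0,16,0],[0,0,15,0],[0,0,12,0],[0,0,8,0],[0,0,3,0],[0,0,0,0]]
  ]
}}

```text
clock: 58.85
eef_pos: [0.4794, 0.411, 0.0413]
tool_rot: [0.666, 0.744, 0.035, 0.029]
ft_force: [-0.3, 0.3, -0.1]
grip_width: 0.0686
```

```bash
python3 -c "
from h import *
go(.4825,.4118,96.3)"
```

```text
t 58.85 p [0.4794 0.411  0.0413] cas [-108.7  507.3] z 41.3 th 96.34 zax [89. 14.] F [-0.3  0.3 -0.1] w 68.6 j [ 0.73  0.6  -0.02  0.88 -0.05  0.62]
turn 0.0 then x 0.5 y 3.1
```

Call:
{"name": "apply_moves", "arguments": {
  "moves": [
    [[0,1.5,4,0],[0,0,6,0],[0,0,5,0],[0,0,2.5,0],[0,0,0,0],[0,0,0,0],[0,0,0,0],[0,0,0,0],[0,0,0,0],[0,0,0,0]]
  ]
}}

```text
clock: 59.85
eef_pos: [0.4843, 0.4128, 0.0253]
tool_rot: [0.666, 0.744, 0.037, 0.029]
ft_force: [0.0, -0.7, -0.2]
grip_width: 0.0683
```

Call:
{"name": "apply_moves", "arguments": {
  "moves": [
    [[0,0,0,0],[0,0,0,0],[0,0,0,0],[0,0,0,0],[0,0,0,0],[0,0,-5,0],[0,0,-12,0],[0,0,-20,0],[0,0,-22,0],[0,0,-22,0]]
  ],
  "hand": -1
}}

```text
clock: 60.85
eef_pos: [0.472, 0.4075, 0.103]
tool_rot: [0.666, 0.744, 0.029, 0.028]
ft_force: [0.6, 0.9, -3.5]
grip_width: 0.0362
```

```bash
python3 -c "
from h import *
go(12,84,85.11,True)"
```

```text
t 60.85 p [0.472  0.4075 0.103 ] cas [-115.8  503.2] z 103.0 th 96.32 zax [81.  6.] F [ 0.6  0.9 -3.5] w 36.2 j [ 0.73  0.53  0.04  1.02 -0.05  0.62]
turn 11.2 then x -419.2 y 127.8
```

Call:
{"name": "apply_moves", "arguments": {
  "moves": [
    [[-5,0,-22,3.7],[-15,2,-22,3.7],[-28,8,-12,3.7],[-38,12,0,0],[-42,13,0,0],[-43,13,0,0],[-43,13,0,0],[-43,13,0,0],[-43,13,0,0],[-40,13,0,0]]
  ]
}}

```text
clock: 61.85
eef_pos: [0.5426, 0.0571, 0.1736]
tool_rot: [0.733, 0.679, 0.038, 0.024]
ft_force: [0.3, -0.0, -3.2]
grip_width: 0.036
```

Call:
{"name": "apply_moves", "arguments": {
  "moves": [
    [[-30,10,0,0],[-20,5,0,0],[-8,2,0,0],[0,0,0,0],[0,0,0,0],[0,0,0,0],[0,0,0,0],[0,0,0,0],[0,0,0,0],[0,0,0,0]]
  ]
}}

```text
clock: 62.85
eef_pos: [0.5535, -0.0046, 0.1758]
tool_rot: [0.733, 0.678, 0.038, 0.024]
ft_force: [-0.0, 0.5, -3.4]
grip_width: 0.0361
```

```bash
python3 -c "
from h import *
go(12,84,85.11,True)"
```

```text
t 62.85 p [ 0.5535 -0.0046  0.1758] cas [ 0.5 99.5] z 175.8 th 85.59 zax [88. 17.] F [-0.   0.5 -3.4] w 36.1 j [-0.02  0.32 -0.08  1.08  0.02  0.06]
turn 0.5 then x -15.5 y 11.5
```

Call:
{"name": "apply_moves", "arguments": {
  "moves": [
    [[-6,4,0,0.4],[-8,4,0,0],[-4,2,5,0],[0,0,12,0],[0,0,18,0],[0,0,18,0],[0,0,12,0],[0,0,6,0],[0,0,0,0],[0,0,0,0]]
  ]
}}

```text
clock: 63.85
eef_pos: [0.5687, -0.0256, 0.098]
tool_rot: [0.737, 0.674, 0.037, 0.022]
ft_force: [-0.2, 0.1, -3.2]
grip_width: 0.0359
```

```bash
python3 -c "
from h import *
go(20,84,85.11,True)
c=cams.camera('wrist'); save(c,'w7.png',1.42)
z=telemetry.get_obs()['eef_pos'][2]
for r in (200,205,210): print(r,w2c(at(c,[[404/1.42,r/1.42]],z-.003+.022)[0]).round(1))"
```

```text
t 63.85 p [ 0.5687 -0.0256  0.098 ] cas [17.4 79.9] z 98.0 th 84.98 zax [85. 17.] F [-0.2  0.1 -3.2] w 35.9 j [-0.06  0.43 -0.15  0.91  0.02  0.03]
turn -0.1 then x 4.1 y 2.6
200 [-51.3  80. ]
205 [-50.3  80. ]
210 [-49.3  80. ]
```

View pics/w7.png

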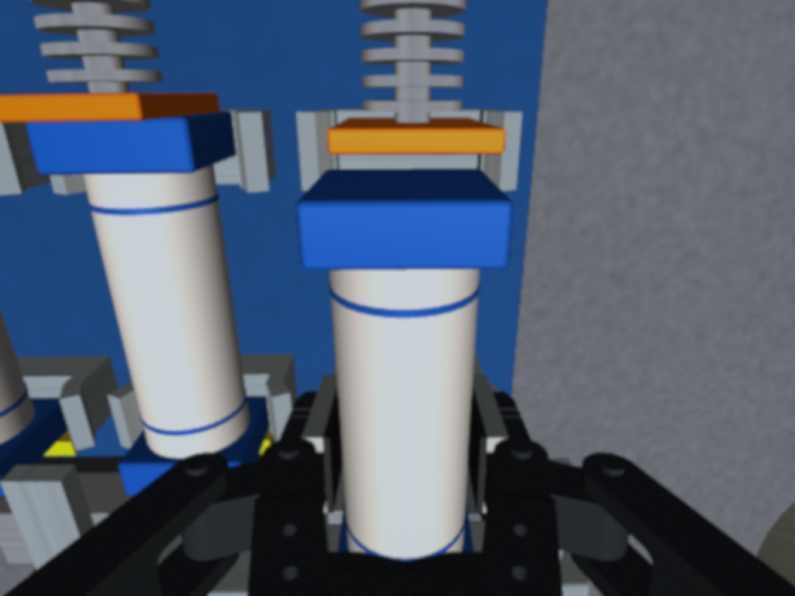

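Wrist view: third roller square in the grip (near edge at row 201), 4 mm to be moved towards +y for nest 2. Roller 1's near block is tight against its retracted pad.

Call:
{"name": "apply_moves", "arguments": {
  "moves": [
    [[2,0,0,0],[1.2,0,2,0],[0,0,5,0],[0,0,7,0],[0,0,6,0],[0,0,4,0],[0,0,1.5,0],[0,0,0,0],[0,0,0,0],[0,0,0,0]]
  ]
}}

```text
clock: 64.9
eef_pos: [0.5729, -0.0215, 0.0726]
tool_rot: [0.737, 0.674, 0.039, 0.024]
ft_force: [0.4, 0.5, -3.2]
grip_width: 0.0363
```

```bash
python3 -c "
from h import *
go(0,84,85.11,True)"
```

```text
t 64.9 p [ 0.5729 -0.0215  0.0726] cas [21.2 84.3] z 72.6 th 85.0 zax [89. 17.] F [ 0.4  0.5 -3.2] w 36.3 j [-0.05  0.46 -0.17  0.85  0.02  0.04]
turn -0.1 then x -0.3 y -21.2
```

Call:
{"name": "apply_moves", "arguments": {
  "moves": [
    [[0,-4,0,0],[0,-6,0,0],[0,-6,0,0],[0,-6,0,0],[0,-5,0,0],[0,-5,2,0],[0,-4.5,6,0],[0,-4,7,0],[0,-4,7,0],[0,-3,4,0]]
  ]
}}

```text
clock: 65.9
eef_pos: [0.5499, -0.0187, 0.056]
tool_rot: [0.736, 0.673, 0.058, 0.044]
ft_force: [2.8, -1.0, 10.7]
grip_width: 0.0364
```

```bash
python3 -c "
from h import *
go(0,84,85.11,True)"
```

```text
t 65.9 p [ 0.5499 -0.0187  0.056 ] cas [-1.9 85.2] z 56.0 th 84.97 zax [145.  13.] F [ 2.8 -1.  10.7] w 36.4 j [-0.04  0.41 -0.32  0.7   0.02  0.05]
turn -0.1 then x -1.2 y 1.9
```

Call:
{"name": "apply_moves", "arguments": {
  "moves": [
    [[0,0,-0.3,0],[0,0,0,0],[0,0,0,0],[0,0,0,0],[0,0,-5,0],[0,0,-12,0],[0,0,-20,0],[0,0,-25,0],[0,0,-30,0],[0,0,-30,0]]
  ],
  "hand": 0.25
}}

```text
clock: 66.9
eef_pos: [0.5256, -0.0197, 0.1807]
tool_rot: [0.736, 0.673, 0.054, 0.04]
ft_force: [0.7, -0.4, -0.5]
grip_width: 0.0533
```

Call:
{"name": "apply_moves", "arguments": {
  "moves": [
    [[0,50,-8,0],[0,50,-8,0],[0,0,0,0],[0,0,0,0],[0,-12,0,0],[0,-12,0,0],[0,-12,0,0],[0,-12,0,0],[0,-12,0,0],[0,-12,0,0]]
  ]
}}

```text
clock: 67.9
eef_pos: [0.542, -0.0219, 0.2084]
tool_rot: [0.736, 0.673, 0.054, 0.04]
ft_force: [-0.5, 0.4, 0.8]
grip_width: 0.053
```

Call:
{"name": "apply_moves", "arguments": {
  "moves": [
    [[0,50,-8,0],[0,50,-8,0],[0,0,0,0],[0,0,0,0],[0,-12,0,0],[0,-12,0,0],[0,-12,0,0],[0,-12,0,0],[0,-12,0,0],[0,-12,0,0]]
  ]
}}

```text
clock: 68.9
eef_pos: [0.5309, -0.022, 0.214]
tool_rot: [0.737, 0.674, 0.036, 0.021]
ft_force: [0.4, -0.3, 0.4]
grip_width: 0.0532
```

```bash
python3 -c "
from h import *
go(112,42,85.11,True)
c=cams.camera('scene'); save(c,'s5.png',5,(150,170,290,290))
"
```

```text
t 68.9 p [ 0.5309 -0.022   0.214 ] cas [-20.5  80.2] z 214.0 th 84.97 zax [82. 18.] F [ 0.4 -0.3  0.4] w 53.2 j [-0.05  0.26 -0.07  1.17  0.02  0.04]
turn -0.1 then x -38.2 y 132.5
```

View pics/s5.png

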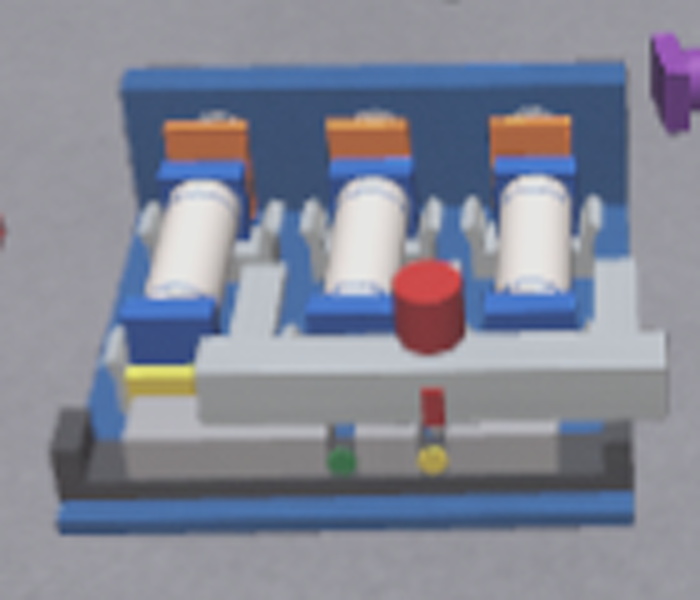

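Scene view: all three new rollers are in their nests behind the lip, with pads and block tops at the rows the worn ones had (front tops ~297, near blocks ~157). Now the gate.

Call:
{"name": "apply_moves", "arguments": {
  "moves": [
    [[0,50,0,0],[0,50,0,0],[0,0,0,0],[0,0,0,0],[0,-10,0,0],[-5,-10,0,0],[-10,-10,0,0],[-10,-10,0,0],[-8,0,0,0],[-4,0,0,0]]
  ],
  "hand": 0.5
}}

```text
clock: 69.95
eef_pos: [0.5684, -0.0627, 0.2166]
tool_rot: [0.736, 0.676, 0.031, 0.016]
ft_force: [0.5, -0.1, 0.3]
grip_width: 0.0639
```

Call:
{"name": "apply_moves", "arguments": {
  "moves": [
    [[0,50,0,0],[0,45,0,0],[0,0,0,0],[0,0,0,0],[0,0,0,0],[0,0,0,0],[0,0,0,0],[0,0,0,0],[0,0,0,0],[0,0,0,0]]
  ]
}}

```text
clock: 70.95
eef_pos: [0.6544, -0.0707, 0.2192]
tool_rot: [0.737, 0.675, 0.027, 0.01]
ft_force: [0.5, -0.6, -0.1]
grip_width: 0.0641
```

```bash
python3 -c "
from h import *
go(112,42,85.11,True)"
```

```text
t 70.95 p [ 0.6544 -0.0707  0.2192] cas [106.7  42.2] z 219.2 th 85.02 zax [53. 21.] F [ 0.5 -0.6 -0.1] w 64.1 j [-0.12  0.54  0.36  1.35  0.03 -0.03]
turn -0.1 then x -0.2 y 5.3
```

Call:
{"name": "apply_moves", "arguments": {
  "moves": [
    [[-1.5,0,4,0],[-1,0,8,0],[0,0,12,0],[0,0,14,0],[0,0,14,0],[0,0,12,0],[0,0,8,0],[0,0,3,0],[0,0,0,0],[0,0,0,0]]
  ]
}}

```text
clock: 71.95
eef_pos: [0.6569, -0.0718, 0.1354]
tool_rot: [0.737, 0.675, 0.025, 0.009]
ft_force: [-0.1, 0.0, 0.7]
grip_width: 0.0638
```

```bash
python3 -c "
from h import *
go(112,42,85.11,True)"
```

```text
t 71.95 p [ 0.6569 -0.0718  0.1354] cas [109.3  41.4] z 135.4 th 85.0 zax [49. 21.] F [-0.1  0.   0.7] w 63.8 j [-0.12  0.59  0.23  1.17  0.03 -0.03]
turn -0.1 then x 0.6 y 2.7
```

Call:
{"name": "apply_moves", "arguments": {
  "moves": [
    [[0,1.5,3,0],[0,0,6,0],[0,0,6,0],[0,0,4,0],[0,0,2,0],[0,0,0,0],[0,0,0,0],[0,0,0,0],[0,0,0,0],[0,0,0,0]]
  ]
}}

```text
clock: 72.95
eef_pos: [0.6612, -0.0716, 0.1151]
tool_rot: [0.737, 0.675, 0.027, 0.01]
ft_force: [-0.2, 0.5, 0.3]
grip_width: 0.0637
```

```bash
python3 -c "
from h import *
go(112,42,85.11,True)"
```

```text
t 72.95 p [ 0.6612 -0.0716  0.1151] cas [113.5  42. ] z 115.1 th 85.01 zax [53. 21.] F [-0.2  0.5  0.3] w 63.7 j [-0.12  0.61  0.21  1.12  0.03 -0.03]
turn -0.1 then x 0.0 y -1.5
```

Call:
{"name": "apply_moves", "arguments": {
  "moves": [
    [[0,-1.5,2.5,0],[0,0,0,0],[0,0,0,0],[0,0,0,0],[0,0,0,0],[0,0,0,0],[0,0,-4,0],[0,0.2,-4,0],[0,0.2,-4.5,0],[0,0.2,-4.5,0]]
  ],
  "hand": -1
}}

```text
clock: 73.95
eef_pos: [0.6597, -0.0715, 0.1261]
tool_rot: [0.737, 0.676, 0.025, 0.01]
ft_force: [4.2, 1.1, -10.3]
grip_width: 0.0303
```

```bash
python3 -c "
from h import *
go(112,0,85.11,True)"
```

```text
t 73.95 p [ 0.6597 -0.0715  0.1261] cas [112.   41.9] z 126.1 th 85.07 zax [51. 20.] F [  4.2   1.1 -10.3] w 30.3 j [-0.12  0.6   0.22  1.15  0.03 -0.03]
turn -0.0 then x -41.9 y -0.0
```

Call:
{"name": "apply_moves", "arguments": {
  "moves": [
    [[0,0,-2.5,0],[-6,0,-1,0],[-6,0,-1,0],[-6,0,-1,0],[-6,0,-1,0],[-6,0,-1,0],[-6,0,-1,0],[-4,0,-0.5,0],[0,0,-0.5,0],[0,0,-0.5,0]]
  ]
}}

```text
clock: 74.95
eef_pos: [0.6562, -0.1115, 0.1299]
tool_rot: [0.736, 0.676, 0.024, 0.008]
ft_force: [5.1, 1.5, -9.9]
grip_width: 0.0305
```

```bash
python3 -c "
from h import *
go(112,0,85.11,True)"
```

```text
t 74.95 p [ 0.6562 -0.1115  0.1299] cas [111.9   1.7] z 129.9 th 85.14 zax [47. 21.] F [ 5.1  1.5 -9.9] w 30.5 j [-0.18  0.6   0.25  1.17  0.03 -0.09]
turn 0.0 then x -1.7 y 0.1
```

Call:
{"name": "apply_moves", "arguments": {
  "moves": [
    [[-2.6,0,0,0],[-0.3,0,3,0],[0,0,4,0],[0,0,4,0],[0,0,3,0],[0,0,2.5,0],[0,0,1,0],[0,0,0,0],[0,0,0,0],[0,0,0,0]]
  ]
}}

```text
clock: 75.95
eef_pos: [0.6561, -0.1145, 0.1133]
tool_rot: [0.737, 0.676, 0.024, 0.008]
ft_force: [1.0, -0.3, -4.2]
grip_width: 0.0304
```

```bash
python3 -c "
from h import *
go(112,0,85.11,True)"
```

```text
t 75.95 p [ 0.6561 -0.1145  0.1133] cas [112.1  -1.2] z 113.3 th 85.12 zax [47. 20.] F [ 1.  -0.3 -4.2] w 30.4 j [-0.18  0.62  0.22  1.13  0.03 -0.1 ]
turn 0.0 then x 1.2 y -0.1
```

Call:
{"name": "apply_moves", "arguments": {
  "moves": [
    [[0.5,0,1,0],[0,0,1,0],[0,0,0,0],[0,0,0,0],[0,0,0,0],[0,0,0,0],[0,0,0,0],[0,0,0,0],[0,0,0,0],[0,0,0,0]]
  ]
}}

```text
clock: 76.95
eef_pos: [0.6561, -0.1144, 0.1132]
tool_rot: [0.737, 0.676, 0.024, 0.009]
ft_force: [0.9, 0.1, -2.1]
grip_width: 0.0307
```

Call:
{"name": "apply_moves", "arguments": {
  "moves": [
    [[0,0,0,0],[0,0,0,0],[0,0,0,0],[0,0,0,0],[0,0,-6,0],[0,0,-14,0],[0,0,-22,0],[0,0,-25,0],[0,0,-25,0],[0,0,-20,0]]
  ],
  "hand": 0.5
}}

```text
clock: 77.95
eef_pos: [0.6489, -0.1154, 0.2276]
tool_rot: [0.737, 0.676, 0.024, 0.005]
ft_force: [0.4, 0.2, -0.0]
grip_width: 0.064
```

Call:
{"name": "apply_moves", "arguments": {
  "moves": [
    [[0,-10,0,0],[20,-25,0,0],[30,-35,0,0],[30,-35,0,0],[30,-35,0,0],[30,-30,0,0],[20,-15,0,0],[5,0,0,0],[0,0,0,0],[0,0,0,0]]
  ]
}}

```text
clock: 78.95
eef_pos: [0.4776, 0.069, 0.2338]
tool_rot: [0.737, 0.675, 0.032, 0.013]
ft_force: [0.3, 0.5, -0.2]
grip_width: 0.064
```

```bash
python3 -c "
from h import *
import pickle
st()
c=cams.camera('scene'); c0=pickle.load(open('c0.pkl','rb'))['scene']
a=[cv2.resize(k['color'][180:280,150:290,::-1],None,fx=2.85,fy=2.85,interpolation=cv2.INTER_CUBIC) for k in (c0,c)]
t=cams.camera('top'); b=cv2.resize(t['color'][:,:,::-1][110:260,90:480],(798,307),interpolation=cv2.INTER_CUBIC)
cv2.imwrite('pics/fin.png',np.vstack([np.hstack(a),b]))
def red(k):
  h=cv2.cvtColor(k['color'],cv2.COLOR_RGB2HSV); m=(((h[...,0]<8)|(h[...,0]>172))&(h[...,1]>150)&(h[...,2]>60)).astype(np.uint8); m[:,:190]=0;m[:210]=0;m[260:]=0;m[:,240:]=0
  n,l,s,e=cv2.connectedComponentsWithStats(m); return [(s[i].tolist(),e[i].round(1)) for i in range(1,n) if s[i,4]>8]
print(red(c0),red(c))"
```

```text
t 78.95 p [0.4776 0.069  0.2338] cas [-81.4 166.3] z 233.8 th 84.98 zax [65. 24.] F [ 0.3  0.5 -0.2] w 64.0 j [ 0.13  0.16 -0.13  1.21  0.02  0.22]
[([209, 223, 14, 18, 132], array([215.3, 229.2]))] [([209, 223, 14, 8, 86], array([215.4, 226.6]))]
```

View pics/fin.png

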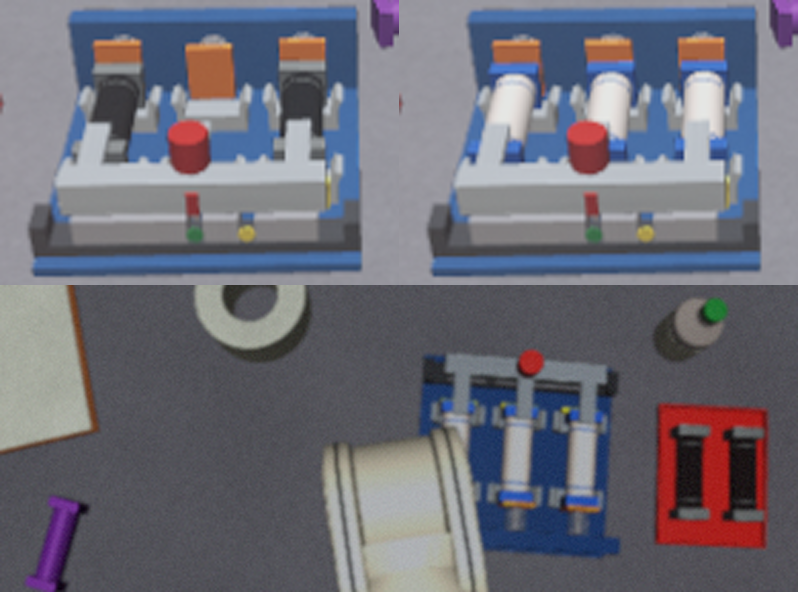

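```bash
python3 -c "
from h import *
import pickle
c=cams.camera('scene'); c0=pickle.load(open('c0.pkl','rb'))['scene']
A=c0['color'][215:265,200:232].astype(np.float32).mean(2);B=c['color'][215:265,200:232].astype(np.float32).mean(2)
for n,s in(('knob',np.s_[3:25,6:28]),('bar+stripe',np.s_[28:48,2:30])): print(n,cv2.phaseCorrelate(A[s].copy(),B[s].copy()))
for k in(c0,c): print(k['color'][219:228,214:218].mean(1).astype(int)[:,0], k['color'][236:246,214:218].mean(1).astype(int)[:,0])
workorder.job_done()"
```

```text
knob ((0.028748163058139653, -0.07206009523176071), 0.908814942671193)
bar+stripe ((0.02036968863277977, 0.03647123182757461), 0.9916742829481761)
[172 164 145 180 203 203 203 204 204] [127 126 126 126 128 162 186 191 169 137]
[174 173 171 190 204 203 204 204 204] [128 127 127 126 129 163 187 192 170 139]
the job is handed in; nothing more can be done
```

The roller change is finished and the job is handed in at about 79 s of the 210 s allowed; no verdict was reported.

I opened the gate to the yellow hole and moved both worn rollers (nests 0 and 2) to the red tray. I then set the three new rollers in nests 0, 1 and 2 behind the lip, and slid the gate back to the green hole with the pin dropped in.

**Gate and pin:** in the scene camera, the knob and gate bar match the starting picture to within 0.1 pixel (about 0.2 mm). I read that as gate at run with the pin fully down.

**New rollers:** before the gate closed, the block and pad edges lined up with where the worn rollers had sat. In the final picture all three sit under the tines. The nest 0 roller looks about 2 mm towards -y, which is within the cheek clearance. I judged all three home from the pictures only; I had no reading of the pad travel.

**Worn rollers and bystanders:** both worn rollers lie in the tray. The label roll and bottle look unmoved in the last picture. The spanner was outside that crop or hidden, so I did not check it at the end, but the arm did not work near it.

**What went less well:** the wrist tilted by up to 11° while pushing against the pads, and I straightened it between rollers. The middle roller bottomed with a brief wrist force of about 33 N, well under the 120 N limit.

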